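# Load the flash activator with heel blocks

## Task

Pull the activator's front flap down and add the three loose heel blocks to the one already set in its tray, making two neat rows of two: one block in the middle of each of the four compartments, lying flat with its flat end square and right up against the stop rail behind it; then push the flap fully shut. Set the blocks gently, and do not bump the lamp head or disturb the other things on the bench.

Things in the scene. Friction and masses are not known exactly. Their poses are not given: they have to be found in the camera images.
- activator: Heat unit fixed on the bench: grey base 200 (x) x 250 (y) x 40 mm, its top is the tray floor. Origin: centre of its underside; x points from the flap (robot's side) to the rear. Two stop rails across it, 6 thick, 10 high: front faces at x = -27 and +47 mm; centre rib 6 x 6 mm along y = 0; side walls 30 high, inner faces y = +-118; lamp posts 18 mm square at x = 90, y = +-115. Rear open.
- lamp: Aluminium lamp head, 110 (x) x 250 (y) x 45 mm high, fixed over the rear row; origin: centre of its underside, 175 mm above the tray floor; front edge at x = -10 mm of the activator, so the rear row lies beneath it.
- flap (a joint): Steel front flap of the tray, hinged at the bottom on the robot's side. 0 = closed (leaning 10 degrees back from upright, towards the lamp); grows as it swings down towards the robot; 1.1 rad = fully open (53 degrees down from upright). Its hinge is stiff: it stays where it is left. It starts closed or slightly ajar.
- flap_hinge (a point): Middle of the flap's hinge line, 100 mm in front of the activator's origin and 42 mm above the bench. Its z runs up along the flap, y along the hinge.
- flap_bar (a point): Middle of the round bar (12 mm diameter, 236 mm long, along y) that is the flap's top edge, 110 mm from the hinge. The sheet below it is 6 mm thick.
- block1: Loose beech heel block (50 g), D-shaped from above, 50 long x 44 wide x 34 mm high, one of four alike. Origin: middle of the bottom edge of its flat end face; the block runs from x = 0 (flat end, x points out of this face) to x = -50 mm (round end, radius 22 mm); its sides are flat and parallel, y = -22 and +22 mm, from x = -28 to 0. z up.
- block2: Loose beech heel block (50 g), D-shaped from above, 50 long x 44 wide x 34 mm high, one of four alike. Origin: middle of the bottom edge of its flat end face; the block runs from x = 0 (flat end, x points out of this face) to x = -50 mm (round end, radius 22 mm); its sides are flat and parallel, y = -22 and +22 mm, from x = -28 to 0. z up.
- block3: Loose beech heel block (50 g), D-shaped from above, 50 long x 44 wide x 34 mm high, one of four alike. Origin: middle of the bottom edge of its flat end face; the block runs from x = 0 (flat end, x points out of this face) to x = -50 mm (round end, radius 22 mm); its sides are flat and parallel, y = -22 and +22 mm, from x = -28 to 0. z up.
- block4: Already set in its place, rear row, right column: Loose beech heel block (50 g), D-shaped from above, 50 long x 44 wide x 34 mm high, one of four alike. Origin: middle of the bottom edge of its flat end face; the block runs from x = 0 (flat end, x points out of this face) to x = -50 mm (round end, radius 22 mm); its sides are flat and parallel, y = -22 and +22 mm, from x = -28 to 0. z up.
- place_front_left (a point): Place in the front row, left column: point on the tray floor (40 mm above the bench) at the front face of this row's stop rail, midway between centre rib and side wall. A well-set block has its origin here and its axes parallel to these.
- place_front_right (a point): Place in the front row, right column: point on the tray floor (40 mm above the bench) at the front face of this row's stop rail, midway between centre rib and side wall. A well-set block has its origin here and its axes parallel to these.
- place_rear_left (a point): Place in the rear row, left column: point on the tray floor (40 mm above the bench) at the front face of this row's stop rail, midway between centre rib and side wall. A well-set block has its origin here and its axes parallel to these.
- place_rear_right (a point): Place in the rear row, right column: point on the tray floor (40 mm above the bench) at the front face of this row's stop rail, midway between centre rib and side wall. A well-set block has its origin here and its axes parallel to these.
- jar: Glass jar, 70 mm across, 90 mm high; origin under its centre. Bystander.
- tape: Cardboard ring, 90 mm across, 25 mm high, lying flat; origin under its centre. Bystander.
- hammer: Hammer lying on the bench, handle along its x. Bystander.
Not all that is in view belongs to the job. Leave any green or purple look-alike of the block3 alone.

How it is judged:
By the outcome, as a careful person would: the job done as asked, in the order asked, and still so for the second after the job is handed in, with the robot touching nothing.
It also fails if it takes over 72 s, if anything falls off the work surface, if the arm or the gripper's body presses on something with over 40 N, if the wrist force passes 120 N, or if a joint passes its speed limit or range.

## Robot

A 6-joint arm with a two-finger parallel gripper is mounted at the origin on the work surface. World frame = base frame: x ahead of the robot, y to its left, z up, the work surface at z = 0. Lengths are in m, angles in rad, forces in N, time in s.
With the tool pointing down it reaches from about 0.425 to 0.95 m from the base axis. Payload 3.5 kg.
Tool frame: the origin (TCP) lies between the finger pads; the fingertips stand 19 mm ahead of it and the grasp point (between the pads) is the TCP; z points along the fingers, y is the line along which they close (so a half turn about z gives the same grasp; the last joint's range is limited). The gripper opens to 85 mm and grips with 20 to 120 N. Pads are 22 mm wide; open, the fingers measure 114 mm over their backs; the gripper's body (76 mm by 85 mm) begins 54 mm behind the grasp point. The pads swing forward as they close: fully open they stand 13 mm farther back than shut.
Start: joints at [1.192, 0.286, 1.577, -0, 1.279, -0.15], TCP at [0.153, 0.657, 0.25] pointing down, gripper open.
Joint ranges: [-2.77, 2.77], [-0.9, 2.22], [0.21, 2.48], [-1.53, 4.67], [0.24, 2.81], [-2.84, 2.84]. Speed limits (rad/s): [2.79, 2.79, 3.14, 3.14, 3.14, 3.14].

## Interface

Orientations are given as a unit quaternion [x, y, z, w].
In Python, from plant import monitor, eyes, ctrl gives the robot as it stands.
- The arm moves only by the shell command python3 -m handwheel 'ROWS' [FORCE]. ROWS is JSON, a list of rows, each a list of 7 numbers: the shift along the tool's x, y, z in units of 40 cm (1.0 is 40 cm), then the turn, a rotation vector about the tool's x, y, z in units of pi rad (1.0 is pi rad), then the opening, from -1 (shut) to 1 (fully open). A call has 1 to 12 rows; each row is the pose to reach, as a shift and turn from the pose commanded when the call began, along the tool's axes at that moment, turning the shorter way round; what a row does not reach only later rows make up. A row lasts 1/8 s, in which the tool goes at most 62.5 mm and 10.7 degrees, less where a joint would pass 70% of its speed; a pose out of reach is approached as far as the arm can. A call with a number of a shift or a turn outside -1 to 1 is refused whole. A call with a gripper value outside its range is refused whole. The fingers move at their own pace and stop on an object; FORCE is the grip in N (left out, the last holds). Time passes only in rows, so rows that repeat a pose let the fingers close. It gives the time, the measured TCP pose, the force, the opening and the grip force at its end, in the units of the state.
- monitor.get_state(): the state, without advancing time (a new reading comes with each control period).
- eyes.read_camera(name): name is "scene" or "top" or "wrist"; returns the picture (384x512x3 uint8, red, green, blue); there is no depth.
- eyes.camera_params(name): a dict with "K" (3x3 intrinsics, pixels), "k1" (the pictures are not rectified: a ray, as slopes to the right and down, at radius r is drawn at 1 + k1 r^2 times it, then the intrinsics apply), "R" (3x3) and "t" (3): a world point X has camera coordinates R X + t. Camera axes: x right, y down, z forward; pixel columns grow to the right and rows downward; lengths in m; the calibration is good to about 2 mm. A picture is of the moment at which its call begins: read the wrist's pose just before it. camera_params takes no time and is no camera call; for the wrist camera it gives the pose at the moment of the call.
- ctrl.sign_off(): hands the job in; it is judged then, once.
The state is a dict: "time": time; "qpos": joint angles; "dq": joint speeds; "joint_efforts": joint torques, N m; "eef_pos": TCP position; "tcp_rot": TCP orientation; "contact_force": force on the tool from outside, world axes, zero at the start; "wrist_torque": the same for the moment, N m; "opening": opening from 0.0 (shut) to 1.0 (fully open); "finger_force": force on a finger pad.
Only numpy, scipy, OpenCV 4.12 (cv2) and the standard library are available. Lean on these libraries where they do the work, as an engineer would, in place of code of your own. Each camera call takes 0.05 s, during which the arm holds its last target. There are 200 camera calls.

## Working session

There is one attempt and no reset: what is moved stays moved. The work goes in short steps, Python scripts to look and compute and a shell command to move; the robot and the scene stay as the last step left them, time stands still between calls to the robot, and variables do not carry over. Pictures are saved under pics/ and viewed, at most 10 in all, crops included, and the job is handed in when it is done.

```bash
ls; mkdir -p pics
python3 - <<'E'
from plant import monitor, eyes
import cv2,json
s=monitor.get_state(); print(s)
for n in ("scene","top"):
    im=eyes.read_camera(n); cv2.imwrite(f"pics/{n}0.png",im[:,:,::-1]); p=eyes.camera_params(n); print(n,p)
E
```

```text
pics
{'time': 0.0, 'qpos': array([ 1.19203104e+00,  2.87199768e-01,  1.57816315e+00,  1.54160312e-05,
        1.27860742e+00, -1.50003238e-01]), 'dq': array([-9.80360998e-04,  2.06540885e-04, -6.87657171e-04,  7.23399247e-05,
       -1.76864986e-03,  1.06305545e-03]), 'joint_efforts': array([ 2.97727738e-04, -4.05980122e+01, -2.92626089e+01, -4.72211480e-05,
        5.77806146e-03,  9.13120140e-07]), 'eef_pos': array([0.15281369, 0.65685052, 0.24893189]), 'tcp_rot': array([ 1.14133912e-01,  9.93464663e-01, -1.14560351e-03, -3.17783872e-04]), 'contact_force': array([-0.02040997, -0.57603233, -0.13865285]), 'wrist_torque': array([-0.04176279, -0.02935326,  0.02153824]), 'finger_force': 0.0, 'opening': 1.000884598915986}
scene {'K': array([[497.47369195,   0.        , 253.03659492],
       [  0.        , 497.47369195, 192.77808076],
       [  0.        ,   0.        ,   1.        ]]), 'k1': -0.12445487321664325, 'R': array([[ 0.99260737,  0.12136288,  0.00128901],
       [ 0.10643751, -0.8653334 , -0.4897644 ],
       [-0.0583238 ,  0.48628095, -0.87185387]]), 't': array([-0.57807739, -0.07688117,  1.95118397])}
top {'K': array([[348.95178777,   0.        , 256.32038223],
       [  0.        , 348.95178777, 192.9731227 ],
       [  0.        ,   0.        ,   1.        ]]), 'k1': 0.00932395208006112, 'R': array([[ 0.00949573, -0.99993957,  0.00553873],
       [-0.97558215, -0.01047961, -0.21938472],
       [ 0.2194295 , -0.00332027, -0.97562271]]), 't': array([-0.11428275,  0.60200831,  1.02848286])}
```

View pics/scene0.png

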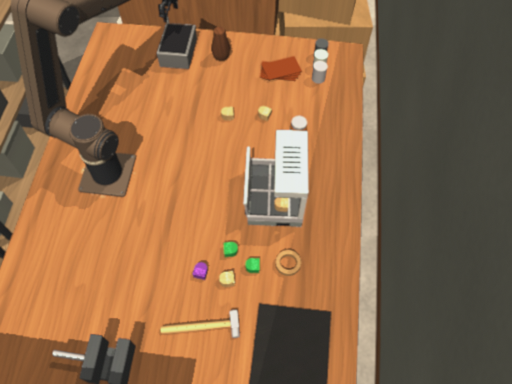

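View pics/top0.png

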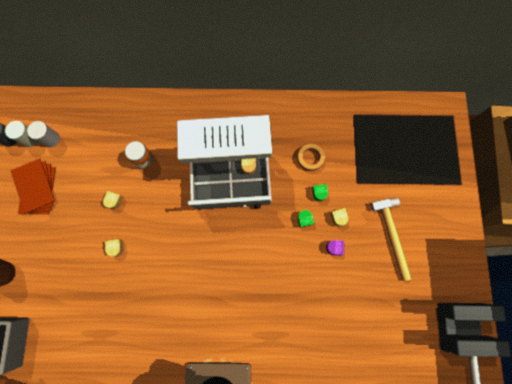

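The beech blocks are at top-picture pixels (111,200), (113,247) and (340,217). The green ones at (320,192) and (305,218) and the purple one at (336,247) are look-alikes, the wrong colour. Block4 sits under the lamp at (248,165).

```bash
cat > h.py <<'E'
import numpy as np, cv2
from scipy.spatial.transform import Rotation as Rn
from plant import monitor, eyes
def snap(n):
    p=eyes.camera_params(n); im=eyes.read_camera(n); return im,p
def ray(p,uv):
    uv=np.atleast_2d(np.float64(uv)); d=(uv-p["K"][:2,2])/np.diag(p["K"])[:2]
    u=d.copy()
    for _ in range(30): u=d/(1+p["k1"]*(u**2).sum(1,keepdims=True))
    v=np.c_[u,np.ones(len(u))]@p["R"]; return -p["R"].T@p["t"], v/np.linalg.norm(v,axis=1,keepdims=True)
def plane(p,uv,z):
    o,v=ray(p,uv); return o+v*((z-o[2])/v[:,2])[:,None]
def proj(p,X):
    c=np.atleast_2d(X)@p["R"].T+p["t"]; u=c[:,:2]/c[:,2:]; u=u*(1+p["k1"]*(u**2).sum(1,keepdims=True))
    return u*np.diag(p["K"])[:2]+p["K"][:2,2]
def tri(p1,a,p2,b):
    o1,v1=ray(p1,a);o2,v2=ray(p2,b);A=0;y=0
    for o,v in((o1,v1[0]),(o2,v2[0])):
        M=np.eye(3)-np.outer(v,v);A=A+M;y=y+M@o
    return np.linalg.solve(A,y)
def beech(im):
    h=cv2.cvtColor(im,cv2.COLOR_RGB2HSV); return cv2.inRange(h,(19,60,120),(34,255,255))
def blobs(m,amin=60):
    c,_=cv2.findContours(m,cv2.RETR_EXTERNAL,cv2.CHAIN_APPROX_NONE); return [k for k in c if cv2.contourArea(k)>amin]
def tool(yaw,tilt=0,down=True):
    """tool z = forward(yaw)*sin(tilt) - up*cos(tilt); tool y horizontal, 90deg left of yaw (or right)"""
    f=np.array([np.cos(yaw),np.sin(yaw),0]); z=f*np.sin(tilt)-np.array([0,0,np.cos(tilt)])
    y=np.array([-np.sin(yaw),np.cos(yaw),0]); return Rn.from_matrix(np.c_[np.cross(y,z),y,z])
def go(pos,R,frm=None):
    """row numbers (shift,turn) from the present (or given) pose to pos,R"""
    if frm is None:
        s=monitor.get_state(); frm=(s["eef_pos"],Rn.from_quat(s["tcp_rot"]))
    a=frm[1].inv().apply(np.array(pos)-frm[0])/.4; r=(frm[1].inv()*R).as_rotvec()/np.pi
    return np.round(np.r_[a,r],3)
E
python3 - <<'E'
from h import *
for n in("top","scene"):
    im,p=snap(n); cv2.imwrite(f"pics/{n}1.png",im[:,:,::-1])
    for c in blobs(beech(im),20):
        (u,v)=c[:,0].mean(0); print(n,(u,v),cv2.contourArea(c),plane(p,(u,v),.025)[0].round(3))
p=eyes.camera_params("top")
print("bar ends",plane(p,[(190,206),(270,205)],.15)); print("lamp top corners",plane(p,[(178,121),(270,117),(271,154),(178,160)],.26))
im=cv2.imread("pics/top0.png")
a=cv2.resize(im[105:220,165:285],None,fx=4,fy=4,interpolation=2)
im2=cv2.imread("pics/scene0.png"); b=cv2.resize(im2[120:235,235:315],None,fx=4,fy=4,interpolation=2)
cv2.imwrite("pics/c1.png",np.hstack([a,b]))
pw=eyes.camera_params("wrist"); s=monitor.get_state(); R=Rn.from_quat(s["tcp_rot"])
print("cam in tool",R.inv().apply(-pw["R"].T@pw["t"]-s["eef_pos"]),"view",R.inv().apply(pw["R"][2]),R.inv().apply(pw["R"][0]),pw["K"][0],pw["k1"])
E
```

```text
top (np.float64(112.36538461538461), np.float64(246.8846153846154)) 210.0 [0.434 0.342 0.025]
top (np.float64(340.3125), np.float64(216.33333333333334)) 188.0 [ 0.538 -0.379  0.025]
top (np.float64(397.35333333333335), np.float64(243.5)) 320.0 [ 0.454 -0.556  0.025]
top (np.float64(110.46808510638297), np.float64(199.0)) 190.5 [0.588 0.364 0.025]
top (np.float64(248.22727272727272), np.float64(163.52272727272728)) 150.0 [ 0.713 -0.08   0.025]
scene (np.float64(195.24827586206897), np.float64(326.5586206896552)) 326.5 [ 0.458 -0.559  0.025]
scene (np.float64(227.02272727272728), np.float64(277.40909090909093)) 156.0 [ 0.538 -0.375  0.025]
scene (np.float64(282.5945945945946), np.float64(201.86486486486487)) 81.5 [ 0.701 -0.056  0.025]
scene (np.float64(92.75675675675676), np.float64(162.2972972972973)) 25.5 [-0.062  0.029  0.025]
scene (np.float64(227.26470588235293), np.float64(111.0)) 82.0 [0.432 0.345 0.025]
scene (np.float64(264.5151515151515), np.float64(110.81818181818181)) 89.5 [0.586 0.365 0.025]
bar ends [[ 0.54416317  0.08195165  0.15      ]
 [ 0.54948916 -0.14756967  0.15      ]]
lamp top corners [[ 0.75612045  0.10522603  0.26      ]
 [ 0.77080996 -0.1425387   0.26      ]
 [ 0.66563412 -0.14528531  0.26      ]
 [ 0.64624741  0.0988447   0.26      ]]
cam in tool [ 0.08095313 -0.00190693 -0.12292461] view [-0.31479981 -0.00096236  0.9491576 ] [-3.10502999e-04  9.99999537e-01  9.10925744e-04] [270.85147639   0.         245.49689289] 0.02140287114650922
```

View pics/c1.png

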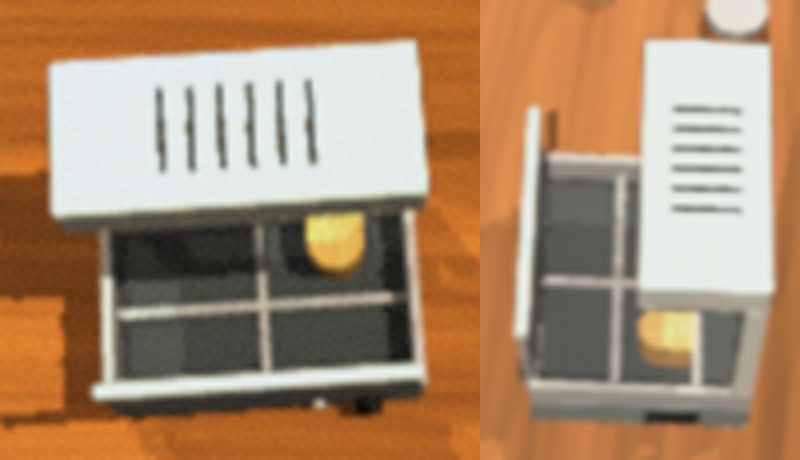

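Picture: the activator is nearly square to the robot, its flap closed, bar at crop (95–425, 385). Block4 is at (335,240), under the lamp with its round end towards the robot. Next I'll look from closer with the wrist camera.

```bash
python3 -c "
from h import *
print(go([.47,.35,.27],tool(0)))"
```

```text
[-0.946 -0.568 -0.051 -0.    -0.    -0.073]
```

```bash
python3 -m handwheel '[[-0.946,-0.568,-0.051,0,0,-0.073,1],[-0.946,-0.568,-0.051,0,0,-0.073,1],[-0.946,-0.568,-0.051,0,0,-0.073,1],[-0.946,-0.568,-0.051,0,0,-0.073,1],[-0.946,-0.568,-0.051,0,0,-0.073,1],[-0.946,-0.568,-0.051,0,0,-0.073,1],[-0.946,-0.568,-0.051,0,0,-0.073,1],[-0.946,-0.568,-0.051,0,0,-0.073,1],[-0.946,-0.568,-0.051,0,0,-0.073,1]]'
python3 - <<'E'
from h import *
im,p=snap("wrist"); cv2.imwrite("pics/w1.png",im[:,:,::-1]); np.savez("w1.npz",im=im,**p)
s=monitor.get_state(); print(s["time"],s["eef_pos"])
for c in blobs(beech(im),200):
    x=plane(p,c[:,0].mean(0),.03)[0]; print(c[:,0].mean(0),cv2.contourArea(c),x.round(3))
print(go([.57,-.03,.38],tool(0)))
E
```

```text
time: 1.32
eef_pos: [0.47, 0.3501, 0.2704]
tcp_rot: [0.0, 1.0, 0.0, -0.0]
contact_force: [-0.3, -0.7, -0.8]
opening: 1.001
finger_force: 0.0
1.375 [0.46939974 0.3507438  0.27037497]
[252.25       246.60416667] 773.0 [0.586 0.358 0.03 ]
[237.36134454 142.89915966] 1131.5 [0.432 0.337 0.03 ]
[-0.25  -0.952 -0.274  0.    -0.     0.   ]
```

View pics/w1.png

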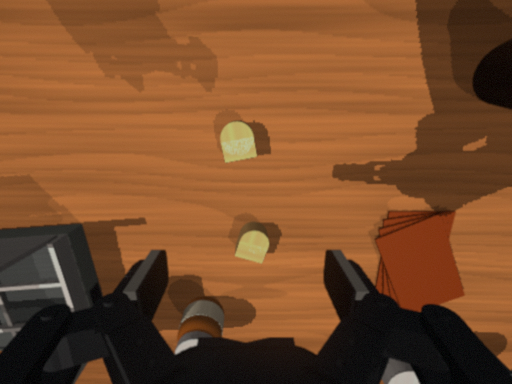

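Both left-hand blocks, at (238,142) and (254,246), have their round ends towards the robot, so they suit a tilted grasp. The jar is at (200,325). I'll look at the activator next.

```bash
python3 -m handwheel '[[-0.25,-0.952,-0.274,0,0,0,0],[-0.25,-0.952,-0.274,0,0,0,0],[-0.25,-0.952,-0.274,0,0,0,0],[-0.25,-0.952,-0.274,0,0,0,0],[-0.25,-0.952,-0.274,0,0,0,0],[-0.25,-0.952,-0.274,0,0,0,0],[-0.25,-0.952,-0.274,0,0,0,0],[-0.25,-0.952,-0.274,0,0,0,0],[-0.25,-0.952,-0.274,0,0,0,0]]' | head -3
cat >> h.py <<'E'
def bpose(im,p,near,ztop=.034,vmin=0,dbg=True):
    """block origin xy and yaw from its top face: mask -> plane -> minAreaRect; flat end = wider end"""
    h=cv2.cvtColor(im,cv2.COLOR_RGB2HSV); m=cv2.inRange(h,(19,50,vmin or 120),(36,255,255))
    c=min(blobs(m,100),key=lambda c:np.linalg.norm(plane(p,c[:,0].mean(0),ztop)[0][:2]-near[:2]))
    k=np.zeros(m.shape,np.uint8); cv2.drawContours(k,[c],-1,255,-1)
    v=h[...,2][k>0]; t,_=cv2.threshold(v.reshape(-1,1),0,255,cv2.THRESH_OTSU)
    X=plane(p,c[:,0],ztop)[:,:2]; (cx,cy),(w,l),a=cv2.minAreaRect((X*1e3).astype(np.float32))
    a=np.deg2rad(a)
    best=None
    for j in range(4):
        b=a+j*np.pi/2; d=np.array([np.cos(b),np.sin(b)]); n=np.array([-d[1],d[0]])
        q=(X-X.mean(0))@d; r=(X-X.mean(0))@n; L=q.max()-q.min()
        sp=np.ptp(r[q>q.max()-.12*L])/np.ptp(r)   # width at the +d end
        if best is None or sp+ (L>np.ptp(r))*.15>best[0]: best=(sp+(L>np.ptp(r))*.15,b,L,np.ptp(r),X.mean(0)+d*q.max()+n*(r.max()+r.min())/2)
    _,b,L,W,o=best; b=(b+np.pi)%(2*np.pi)-np.pi
    if dbg: print("block origin",o.round(4),"yaw deg",np.rad2deg(b).round(1),"L,W",L.round(4),W.round(4),"vOtsu",t,v.min(),v.max())
    return o,b
E
python3 - <<'E'
from h import *
d=np.load("w1.npz"); 
for n in([.432,.337],[.586,.358]): bpose(d["im"],d,np.array(n))
im,p=snap("wrist"); cv2.imwrite("pics/w2.png",im[:,:,::-1]); np.savez("w2.npz",im=im,**p)
E
```

```text
time: 2.5
eef_pos: [0.5699, -0.0285, 0.3797]
tcp_rot: [-0.001, 1.0, 0.0, -0.001]
block origin [0.4535 0.3418] yaw deg 11.3 L,W 0.0502 0.0442 vOtsu 169.0 120 194
block origin [0.6055 0.3513] yaw deg -17.2 L,W 0.0498 0.0451 vOtsu 164.0 120 192
```

View pics/w2.png

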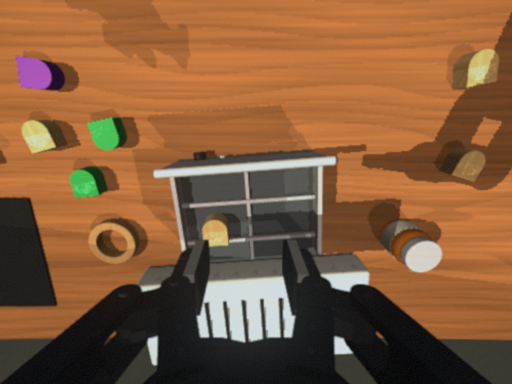

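The tray shows clearly. Bar (157,173)–(335,160), front rail (190,206)–(315,197), rib (248,172)–(252,260), block4 (215,232), tape (113,241). Third block (40,137), and its look-alikes are green (106,133), (87,182) and purple (38,73).

Run:
```python
from h import *
d=dict(np.load("w2.npz")); im=d["im"]; g=im.astype(float).mean(2)
def cen(vals,base):
    w=np.clip(vals-np.median(vals)-12,0,None); 
    return base+(w*np.arange(len(w))).sum()/w.sum() if w.sum()>20 else np.nan
# front rail: for each column, centroid of brightness about predicted row
pts=[]
for u in list(range(195,242))+list(range(258,312)):
    r=206-9*(u-190)/125; a=int(round(r))-7; pts.append((u,cen(g[a:a+15,u],a)))
pts=np.array(pts); pts=pts[~np.isnan(pts[:,1])]
X=plane(d,pts,.05); k=np.polyfit(X[:,1],X[:,0],1); res=X[:,0]-np.polyval(k,X[:,1]); ok=abs(res)<.002
k=np.polyfit(X[ok,1],X[ok,0],1); print("rail yaw",np.rad2deg(-np.arctan(k[0])),ok.sum(),len(ok),res[ok].std())
q=[]
for v in list(range(178,196))+list(range(208,234)):
    a=241; q.append((cen(g[v,a:a+17],a),v))
q=np.array(q); q=q[~np.isnan(q[:,0])]; Y=plane(d,q,.046); m=np.polyfit(Y[:,0],Y[:,1],1); print("rib yaw",np.rad2deg(np.arctan(m[0])),Y[:3],Y[-2:])
# bar
b=[]
for u in range(165,330,3):
    r=173-13*(u-157)/178; a=int(round(r))-8; b.append((u,cen(g[a:a+16,u],a)))
b=np.array(b);b=b[~np.isnan(b[:,1])]; B=plane(d,b,.15); kb=np.polyfit(B[:,1],B[:,0],1); print("bar",kb,np.rad2deg(-np.arctan(kb[0])))
e=plane(d,[(157,173),(335,160)],.15); print("bar ends",e)
yaw=-np.arctan(k[0])
# intersection of rib line and rail centre
A=np.array([[1,-k[0]],[-m[0],1]]); x=np.linalg.solve(A,[k[1],m[1]]); f=np.array([np.cos(yaw),np.sin(yaw)]); o=x+.024*f
l=np.array([-f[1],f[0]])
print("origin",o,"yaw",np.rad2deg(yaw)); 
print("bar mid pred closed",o-.081*f, "bar meas at y",np.polyval(kb,o[1]))
for n,a,c in(("FL",-.027,.0605),("FR",-.027,-.0605),("RL",.047,.0605),("RR",.047,-.0605)): print(n,(o+a*f+c*l).round(4))
print("block4:");bpose(im,d,o+.02*f-.06*l,.074,70)
print("block C:");bpose(im,d,np.array([.538,-.379]),.034)
```

```text
rail yaw 4.5073464399554615 101 101 7.910231076404674e-05
rib yaw 4.563404166480062 [[ 0.60319577 -0.029833    0.046     ]
 [ 0.60497981 -0.02975439  0.046     ]
 [ 0.60676818 -0.02968208  0.046     ]] [[ 0.70602529 -0.02180837  0.046     ]
 [ 0.70806139 -0.02170315  0.046     ]]
bar [-0.07919312  0.55971643] 4.527981728639994
bar ends [[ 0.57062898 -0.14800895  0.15      ]
 [ 0.55270933  0.08648299  0.15      ]]
origin [ 0.66843956 -0.02478255] yaw 4.5073464399554615
bar mid pred closed [ 0.58769007 -0.03114809] bar meas at y 0.561679041996546
FL [0.6368 0.0334]
FR [ 0.6463 -0.0872]
RL [0.7105 0.0392]
RR [ 0.72   -0.0814]
block4:
block origin [ 0.7205 -0.0802] yaw deg 5.9 L,W 0.0511 0.0418 vOtsu 168.0 80 213
block C:
block origin [ 0.5594 -0.3736] yaw deg 15.4 L,W 0.0508 0.0443 vOtsu 184.0 121 220
```

```bash
cat >> h.py <<'E'
O=np.array([.6684,-.0248]); YAW=np.deg2rad(4.5); F=np.array([np.cos(YAW),np.sin(YAW)]); Lf=np.array([-F[1],F[0]])
def W(a,b,z): return np.r_[O+a*F+b*Lf,z]
def barpos(phi): return np.array([-.1-.11*np.sin(phi),.042+.11*np.cos(phi)])
def inside(phi,psi,dx=.017,dz=.009):
    t=np.array([np.sin(psi),-np.cos(psi)]); x=np.array([-np.cos(psi),-np.sin(psi)]); q=barpos(phi)-dx*x-dz*t
    return W(q[0],0,q[1])
E
python3 - <<'E'
from h import *
print("above",go(W(-.075,0,.27),tool(YAW)))
print("down",go(W(-.075,0,.161),tool(YAW)))
fr=(W(-.075,0,.161),tool(YAW))
for d in (0,5,12,20,28,36,44,50,54,56): print(d,go(inside(np.deg2rad(d),np.deg2rad(d)),tool(YAW,np.deg2rad(d)),fr).tolist())
E
```

```text
above [-0.06  -0.006  0.274  0.    -0.    -0.024]
down [-0.06  -0.007  0.546  0.    -0.    -0.024]
0 [0.02, 0.0, 0.0, 0.0, 0.0, 0.0]
5 [0.046, 0.0, -0.003, 0.0, -0.028, 0.0]
12 [0.083, 0.0, -0.002, -0.0, -0.067, -0.0]
20 [0.124, 0.0, 0.003, 0.0, -0.111, -0.0]
28 [0.165, 0.0, 0.015, -0.0, -0.156, -0.0]
36 [0.203, 0.0, 0.032, -0.0, -0.2, -0.0]
44 [0.239, 0.0, 0.054, -0.0, -0.244, -0.0]
50 [0.263, 0.0, 0.074, -0.0, -0.278, -0.0]
54 [0.278, 0.0, 0.088, 0.0, -0.3, 0.0]
56 [0.285, 0.0, 0.096, -0.0, -0.311, -0.0]
```

```bash
python3 -m handwheel '[[-0.06,-0.007,0.13,0,0,-0.024,-1],[-0.06,-0.007,0.274,0,0,-0.024,-1],[-0.06,-0.007,0.274,0,0,-0.024,-1],[-0.06,-0.007,0.4,0,0,-0.024,-1],[-0.06,-0.007,0.5,0,0,-0.024,-1],[-0.06,-0.007,0.546,0,0,-0.024,-1],[-0.06,-0.007,0.546,0,0,-0.024,-1]]' 40
python3 -m handwheel '[[0.02,0,0,0,0,0,-1],[0.046,0,-0.003,0,-0.028,0,-1],[0.083,0,-0.002,0,-0.067,0,-1],[0.124,0,0.003,0,-0.111,0,-1],[0.165,0,0.015,0,-0.156,0,-1],[0.203,0,0.032,0,-0.2,0,-1],[0.239,0,0.054,0,-0.244,0,-1],[0.263,0,0.074,0,-0.278,0,-1],[0.278,0,0.088,0,-0.3,0,-1],[0.278,0,0.088,0,-0.3,0,-1]]'
```

```text
time: 3.42
eef_pos: [0.5946, -0.0328, 0.1627]
tcp_rot: [-0.038, 0.999, -0.0, 0.0]
contact_force: [0.4, 0.1, 0.1]
opening: -0.003
finger_force: 0.0
time: 4.68
eef_pos: [0.5103, -0.0161, 0.1871]
tcp_rot: [-0.021, 0.908, 0.007, 0.418]
contact_force: [-0.2, -0.1, 0.7]
opening: 0.002
finger_force: 0.0
```

Run:
```python
from h import *
s=monitor.get_state(); print(s["qpos"].round(3),s["dq"].round(2))
print("want",inside(np.deg2rad(54),np.deg2rad(54))); print(go(inside(np.deg2rad(54),np.deg2rad(54)),tool(YAW,np.deg2rad(54))))
im,p=snap("scene"); im2,p2=snap("top")
cv2.imwrite("pics/c2.png",np.hstack([cv2.resize(im2[90:230,150:300],None,fx=2.6,fy=2.6),cv2.resize(im[100:240,180:330],None,fx=2.6,fy=2.6)])[:,:,::-1])
```

```text
[-0.373 -0.359  2.482  1.015  0.366 -2.839] [ 0.    0.    0.01 -0.    0.01  0.  ]
want [ 0.48269357 -0.03941541  0.12569973]
[ 0.163 -0.054  0.046 -0.01  -0.026 -0.005]
```

View pics/c2.png

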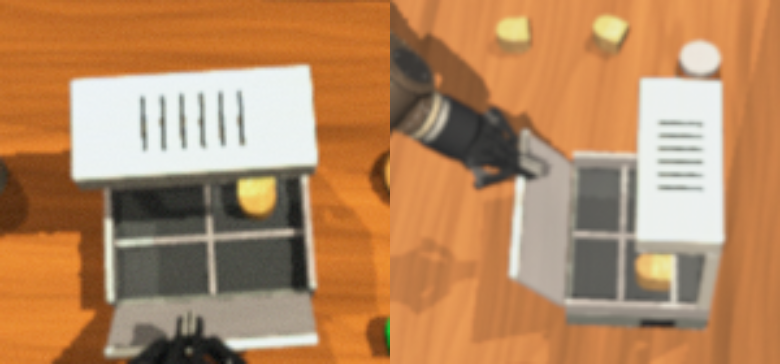

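Run:
```python
from h import *
s=monitor.get_state(); 
print(go(s["eef_pos"]+[.03,0,.08],Rn.from_quat(s["tcp_rot"]))); print(go(s["eef_pos"]+[.03,0,.11],tool(YAW)))
```

```text
[-0.2   -0.004 -0.074  0.     0.     0.   ]
[-0.257 -0.004 -0.123 -0.006  0.273 -0.01 ]
```

```bash
python3 -m handwheel '[[-0.1,-0.004,-0.037,0,0,0,-1],[-0.2,-0.004,-0.074,0,0,0,-1],[-0.257,-0.004,-0.123,0,0.06,0,-1],[-0.257,-0.004,-0.123,0,0.12,0,-1],[-0.257,-0.004,-0.123,0,0.18,0,-1],[-0.257,-0.004,-0.123,0,0.24,0,-1],[-0.257,-0.004,-0.123,0,0.273,0,-1],[-0.257,-0.004,-0.123,0,0.273,0,-1],[-0.257,-0.004,-0.123,0,0.273,0,-1]]'
python3 - <<'E'
from h import *
s=monitor.get_state(); print(s["time"],s["qpos"].round(4).tolist(),s["eef_pos"].round(4),Rn.from_quat(s["tcp_rot"]).as_matrix().round(3).tolist())
# flap angle from the scene bar end
im,p=snap("scene"); cv2.imwrite("pics/s2.png",im[:,:,::-1])
im2,p2=snap("top"); cv2.imwrite("pics/t2.png",im2[:,:,::-1])
for d in (25,30,35,40,45,53): 
    a,z=barpos(np.deg2rad(d)); print(d,proj(p,[W(a,.118,z),W(a,-.118,z)]).round(1).tolist(),proj(p2,[W(a,.118,z),W(a,-.118,z)]).round(1).tolist())
w=cv2.inRange(cv2.cvtColor(im2,cv2.COLOR_RGB2HSV),(0,0,170),(180,40,255))
for u in (195,200,260,265): print(u,[v for v in range(170,240) if w[v,u]])
E
```

```text
time: 5.9
eef_pos: [0.5391, -0.0165, 0.2936]
tcp_rot: [-0.021, 1.0, -0.001, 0.0]
contact_force: [-0.1, 0.1, -0.3]
opening: 0.0
finger_force: 0.0
5.9 [-0.2176, -0.0466, 1.8625, -0.0028, 1.3249, -1.8293] [ 0.5391 -0.0165  0.2936] [[-0.999, -0.042, 0.0], [-0.042, 0.999, -0.003], [-0.0, -0.003, -1.0]]
25 [[237.2, 148.9], [233.1, 205.3]] [[190.2, 217.2], [272.1, 211.6]]
30 [[234.9, 149.5], [230.7, 205.8]] [[190.5, 220.3], [272.2, 214.8]]
35 [[232.8, 150.2], [228.5, 206.4]] [[190.9, 223.4], [272.4, 217.8]]
40 [[230.8, 151.1], [226.4, 207.1]] [[191.4, 226.2], [272.5, 220.7]]
45 [[229.0, 152.0], [224.4, 207.9]] [[191.8, 228.9], [272.5, 223.4]]
53 [[226.4, 153.6], [221.7, 209.3]] [[192.6, 232.8], [272.6, 227.3]]
195 []
200 []
260 [179, 206, 219, 220, 221, 222]
265 [205, 218, 219, 220, 221, 222]
```

Run:
```python
from h import *
for z in(.17,.131,.127):print(go(W(-.179,0,z),tool(YAW)))
```

```text
[ 0.124 -0.05   0.311 -0.001  0.    -0.012]
[ 0.125 -0.049  0.408 -0.001  0.    -0.012]
[ 0.125 -0.049  0.418 -0.001  0.    -0.012]
```

```bash
python3 -m handwheel '[[0.124,-0.05,0.15,0,0,-0.012,-1],[0.124,-0.05,0.28,0,0,-0.012,-1],[0.124,-0.05,0.32,0,0,-0.012,-1],[0.124,-0.05,0.35,0,0,-0.012,-1],[0.124,-0.05,0.38,0,0,-0.012,-1],[0.124,-0.05,0.4,0,0,-0.012,-1],[0.124,-0.05,0.41,0,0,-0.012,-1],[0.124,-0.05,0.415,0,0,-0.012,-1]]'
python3 - <<'E'
from h import *
im2,p2=snap("top"); s=monitor.get_state(); print(s["qpos"].round(4).tolist(),s["eef_pos"],s["contact_force"])
w=cv2.inRange(cv2.cvtColor(im2,cv2.COLOR_RGB2HSV),(0,0,170),(180,40,255))
for u in (196,200,260,265): print(u,[v for v in range(210,245) if w[v,u]])
E
```

```text
time: 7.0
eef_pos: [0.4749, -0.0402, 0.1317]
tcp_rot: [-0.044, 0.999, -0.002, -0.028]
contact_force: [-63.1, -8.5, 53.0]
opening: 0.001
finger_force: 34.4
[-0.2872, 0.011, 2.1212, -0.0254, 1.0623, -1.9323] [ 0.47439109 -0.0402208   0.13110009] [-60.81798357  -7.2799004   53.51812845]
196 []
200 []
260 [212, 213, 214, 215, 217, 220, 221, 225, 226, 227, 228, 229]
265 [210, 212, 217, 219, 220, 221, 222, 223, 224, 225, 226, 227, 228]
```

```bash
cat > kin.py <<'E'
from h import *
from scipy.optimize import least_squares
LO=np.array([-2.77,-.9,.21,-1.53,.24,-2.84]);HI=np.array([2.77,2.22,2.48,4.67,2.81,2.84])
E=Rn.from_euler
def fk(q,g):
    off,h,L1,L2,d,e=g; Z=np.array([0,0,1.])
    R1=E('z',q[0]);R2=R1*E('y',q[1]);R3=R2*E('y',q[2]);R4=R3*E('z',q[3])*E('y',q[4])*E('z',q[5]+np.pi/2)
    return R1.apply([0,off,h])+R2.apply([e,0,L1])+R3.apply([0,0,L2])+R4.apply([0,0,d]),R4
D=[([1.19203,.2872,1.57816,0,1.2786,-.15],(.15281,.65685,.24893)),([-0.373,-0.359,2.482,1.015,0.366,-2.839],(.5103,-.0161,.1871)),
([-0.2176,-0.0466,1.8625,-0.0028,1.3249,-1.8293],(.5391,-.0165,.2936)),([-0.2872,0.011,2.1212,-0.0254,1.0623,-1.9323],(.4744,-.0402,.1311))]
def fit():
    return least_squares(lambda g:np.r_[np.concatenate([fk(q,g)[0]-p for q,p in D]),1e-4*g[5]],[.1,.2,.4,.4,.2,0])
try: G=np.load("g.npy")
except Exception: G=None
def ik(pos,R,seed=[-.2,0.2,1.6,0,1.2,-1.8]):
    best=None
    for s in (seed,[-.2,.3,1.6,.5,.8,-2.3],[-.2,.3,1.6,-.5,.8,-1.2],[-.2,.3,1.6,0,1.,1.3],[-.2,.3,1.6,3.1,.6,0]):
        r=least_squares(lambda q:np.r_[fk(q,G)[0]-pos,.3*(R.inv()*fk(q,G)[1]).as_rotvec()],np.clip(s,LO+.01,HI-.01),bounds=(LO,HI))
        if best is None or r.cost<best.cost-1e-9: best=r
    return best.x.round(2).tolist(),float(np.sqrt(2*best.cost).round(4))
E
python3 - <<'E'
import kin; from kin import *
r=fit(); print(r.x,np.sqrt(2*r.cost)); np.save("g.npy",r.x); kin.G=r.x
for d in(0,15,30,40,45,50,60):
    t=np.deg2rad(d); tc=np.array([.047-.016,.0605,.04+.024])
    print(d,"place RL",ik(W(*tc),tool(YAW,t)),"flip",ik(W(*tc),tool(YAW,t)*Rn.from_euler('z',np.pi)))
    for o,y in(((.4535,.3418),11.3),((.6055,.3513),-17.2)):
        y=np.deg2rad(y); f=np.array([np.cos(y),np.sin(y)]); P=np.r_[np.array(o)-.016*f,.024]
        print("   pick",ik(P,tool(y,t)),"flip",ik(P,tool(y,t)*Rn.from_euler('z',np.pi)))
print("up",go(W(-.15,0,.22),tool(YAW)))
E
```

```text
[ 0.10093446  0.21077798  0.45086349  0.5649334   0.23014869 -0.00108582] 0.00534090829387906
0 place RL ([-0.09, 0.5, 1.65, -0.0, 0.99, -1.74], 0.0) flip ([-0.09, 0.5, 1.65, 0.0, 0.99, 1.4], 0.0)
   pick ([0.48, 0.3, 2.02, 0.0, 0.82, -1.29], 0.0) flip ([0.48, 0.3, 2.02, 0.0, 0.82, 1.85], 0.0)
   pick ([0.4, 0.54, 1.68, 0.0, 0.92, -0.87], 0.0) flip ([0.4, 0.54, 1.68, 0.0, 0.92, 2.27], 0.0)
15 place RL ([-0.11, 0.4, 1.81, 0.08, 0.67, -1.81], 0.0) flip ([-0.11, 0.4, 1.81, 0.08, 0.67, 1.33], 0.0)
   pick ([0.51, 0.22, 2.15, -0.16, 0.53, -1.13], 0.0) flip ([0.51, 0.22, 2.15, -0.16, 0.53, 2.01], 0.0)
   pick ([0.46, 0.49, 1.78, -0.28, 0.7, -0.62], 0.0) flip ([0.46, 0.49, 1.78, -0.28, 0.7, 2.53], 0.0)
30 place RL ([-0.12, 0.34, 1.96, 0.3, 0.35, -2.03], 0.0) flip ([-0.12, 0.34, 1.96, 0.3, 0.35, 1.11], 0.0)
   pick ([0.55, 0.18, 2.27, -0.71, 0.27, -0.57], 0.0) flip ([0.55, 0.18, 2.27, -0.71, 0.27, 2.57], 0.0)
   pick ([0.52, 0.47, 1.87, -0.75, 0.56, -0.15], 0.0) flip ([0.5, 0.46, 1.86, -0.64, 0.57, 2.84], 0.0176)
40 place RL ([-0.16, 0.31, 2.03, 0.9, 0.24, -2.64], 0.0153) flip ([-0.16, 0.31,
[... 522 characters left out ...]
, 1.93, -1.33, 0.59, -2.72], 0.0)
50 place RL ([-0.15, 0.32, 2.11, 2.27, 0.24, 2.28], 0.0026) flip ([-0.15, 0.32, 2.11, 2.27, 0.24, -0.86], 0.0026)
   pick ([0.6, 0.21, 2.38, 4.0, 0.41, 1.02], 0.0) flip ([0.6, 0.21, 2.38, 4.0, 0.41, -2.12], 0.0)
   pick ([0.6, 0.5, 1.94, -1.5, 0.64, 0.59], 0.0) flip ([0.6, 0.5, 1.94, -1.5, 0.64, -2.56], 0.0)
60 place RL ([-0.16, 0.35, 2.16, 2.65, 0.45, 1.9], 0.0) flip ([-0.16, 0.35, 2.16, 2.65, 0.45, -1.24], 0.0)
   pick ([0.63, 0.27, 2.41, 3.78, 0.65, 1.26], 0.0) flip ([0.63, 0.27, 2.41, 3.78, 0.65, -1.88], 0.0)
   pick ([0.63, 0.55, 1.96, 4.53, 0.78, 0.84], 0.0) flip ([0.63, 0.55, 1.96, 4.53, 0.78, -2.3], 0.0)
up [-0.099 -0.001 -0.228 -0.001 -0.018  0.003]
```

```bash
python3 -m handwheel '[[-0.04,0,-0.12,0,0,0,-1],[-0.1,0,-0.228,0,-0.018,0,-0.5],[-0.1,0,-0.35,0,-0.018,0,0.6],[-0.1,0,-0.35,0,-0.018,0,0.6]]' 30
cat >> kin.py <<'E'
def pick(o,ydeg,tilt,zt=.026,back=.024):
    y=np.deg2rad(ydeg); return np.r_[np.array(o)-back*np.array([np.cos(y),np.sin(y)]),zt],tool(y,np.deg2rad(tilt))
def place(a,b,tilt,zt=.066,back=.024): return W(a-back,b,zt),tool(YAW,np.deg2rad(tilt))
B=((.6055,.3513),-17.2);A=((.4535,.3418),11.3);C=((.5594,-.3736),15.4)
E
python3 - <<'E'
from kin import *
p=eyes.camera_params("top"); print("jar",plane(p,(136,149),.09),"green",plane(p,[(305,218),(320,192)],.03))
for t in(32,34,36): print(t,ik(*pick(*B,t)),ik(*place(.047,.0605,t)))
for t in(15,20,25): print(t,ik(*pick(*A,t)),ik(*place(-.027,.0605,t)),ik(*pick(*C,t)),ik(*place(-.027,-.0605,t)))
pb,R=pick(*B,34); print(go(pb+[0,0,.12],R),go(pb,R)); s=monitor.get_state(); print(s["eef_pos"],s["qpos"].round(3),fk(s["qpos"],G)[0],s["contact_force"])
E
```

```text
time: 7.55
eef_pos: [0.5338, -0.0361, 0.2762]
tcp_rot: [-0.04, 0.999, -0.003, 0.035]
contact_force: [-0.6, -0.1, 0.6]
opening: 0.638
finger_force: 0.0
jar [[0.7359819  0.27246852 0.09      ]] green [[ 0.53110371 -0.26482671  0.03      ]
 [ 0.61696352 -0.31545413  0.03      ]]
32 ([0.54, 0.46, 1.89, -0.83, 0.56, -0.07], 0.0) ([-0.13, 0.31, 1.99, 0.37, 0.31, -2.11], 0.0)
34 ([0.54, 0.46, 1.9, -0.91, 0.56, 0.01], 0.0) ([-0.13, 0.31, 2.01, 0.46, 0.27, -2.19], 0.0)
36 ([0.55, 0.46, 1.91, -0.99, 0.56, 0.09], 0.0) ([-0.14, 0.3, 2.02, 0.57, 0.24, -2.31], 0.0021)
15 ([0.51, 0.2, 2.17, -0.16, 0.53, -1.13], 0.0) ([-0.13, 0.25, 2.01, 0.09, 0.63, -1.85], 0.0) ([-0.83, 0.43, 1.85, 0.28, 0.77, -2.84], 0.0147) ([-0.34, 0.28, 1.97, 0.17, 0.66, -2.12], 0.0)
20 ([0.53, 0.18, 2.21, -0.27, 0.43, -1.02], 0.0) ([-0.14, 0.22, 2.06, 0.15, 0.52, -1.91], 0.0) ([-0.83, 0.42, 1.86, 0.33, 0.74, -2.84], 0.0345) ([-0.36, 0.25, 2.02, 0.27, 0.57, -2.22], 0.0)
25 ([0.54, 0.17, 2.24, -0.43, 0.35, -0.85], 0.0) ([-0.15, 0.2, 2.11, 0.24, 0.42, -2.0], 0.0) ([-0.95, 0.42, 1.96, 0.8, 0.71, 2.84], 0.0352) ([-0.37, 0.23, 2.07, 0.41, 0.48, -2.35], 0.0)
[-0.177  0.976  0.331  0.037 -0.164  0.116] [-0.156  0.978  0.63   0.037 -0.164  0.116]
[ 0.53383605 -0.03606851  0.27618642] [-0.264 -0.082  1.929  0.017  1.226 -1.92 ] [ 0.53056148 -0.03514917  0.27644588] [-0.59222244 -0.06417074  0.64120917]
```

```bash
python3 -c "
from kin import *
pb,R=pick(*B,33); print(go(pb+[0,0,.1],R),go(pb,R))"
```

```text
[-0.173  0.976  0.381  0.036 -0.159  0.117] [-0.156  0.978  0.63   0.036 -0.159  0.117]
```

```bash
python3 -m handwheel '[[-0.173,0.3,0.1,0.01,-0.05,0.04,0.6],[-0.173,0.5,0.2,0.02,-0.1,0.08,0.6],[-0.173,0.65,0.3,0.036,-0.159,0.117,0.6],[-0.173,0.8,0.381,0.036,-0.159,0.117,0.6],[-0.173,0.976,0.381,0.036,-0.159,0.117,0.6],[-0.173,0.976,0.381,0.036,-0.159,0.117,0.6],[-0.173,0.976,0.381,0.036,-0.159,0.117,0.6],[-0.173,0.976,0.381,0.036,-0.159,0.117,0.6]]'
python3 - <<'E'
from kin import *
im,p=snap("wrist"); o,y=bpose(im,p,np.array([.585,.357])); cv2.imwrite("pics/w3.png",im[:,:,::-1])
pb,R=pick(*B,33); print(go(pb,R)); pb,R=pick(o,np.rad2deg(y),33); print(go(pb,R))
E
```

```text
time: 8.55
eef_pos: [0.5765, 0.362, 0.1179]
tcp_rot: [0.143, 0.95, -0.041, 0.275]
contact_force: [0.2, -0.1, 0.3]
opening: 0.797
finger_force: 0.0
block origin [0.6043 0.3524] yaw deg -17.3 L,W 0.0467 0.0428 vOtsu 200.0 159 224
[ 0.102 -0.012  0.202  0.002 -0.005  0.001]
[ 0.105 -0.01   0.2    0.002 -0.005  0.001]
```

```bash
python3 -m handwheel '[[0.05,-0.012,0.1,0.002,-0.005,0,0.6],[0.09,-0.012,0.17,0.002,-0.005,0,0.6],[0.103,-0.012,0.201,0.002,-0.005,0,0.6],[0.103,-0.012,0.201,0.002,-0.005,0,0.6],[0.103,-0.012,0.201,0.002,-0.005,0,-1],[0.103,-0.012,0.201,0.002,-0.005,0,-1],[0.103,-0.012,0.201,0.002,-0.005,0,-1],[0.103,-0.012,0.201,0.002,-0.005,0,-1]]' 30
python3 -c "
from kin import *
s=monitor.get_state();np.save('gripB.npy',np.r_[s['eef_pos'],s['tcp_rot']])
pb,R=pick(*B,33);print(pb,s['eef_pos'],s['finger_force'])
p2,R2=place(.047,.0605,33)
E=s['eef_pos']
print('lift',go(E+[0,0,.19],R)); print('via',go(W(-.10,.0605,.19),R2)); print('place',go(p2,R2))"
```

```text
time: 9.6
eef_pos: [0.5851, 0.3534, 0.0319]
tcp_rot: [0.145, 0.947, -0.044, 0.284]
contact_force: [-0.7, 0.2, 6.1]
opening: 0.504
finger_force: 32.9
[0.58257332 0.35839699 0.026     ] [0.58507483 0.35336625 0.0318972 ] 32.94732302427292
lift [-0.261 -0.001 -0.397 -0.001  0.002 -0.001]
via [-0.378 -0.793 -0.223 -0.067  0.002 -0.102]
place [-0.446 -0.678  0.193 -0.067  0.002 -0.102]
```

```bash
python3 -m handwheel '[[-0.08,0,-0.12,0,0,0,-1],[-0.16,0,-0.24,0,0,0,-1],[-0.24,0,-0.36,0,0,0,-1],[-0.3,-0.2,-0.34,-0.03,0,-0.05,-1],[-0.36,-0.4,-0.3,-0.067,0.002,-0.102,-1],[-0.378,-0.6,-0.25,-0.067,0.002,-0.102,-1],[-0.378,-0.793,-0.223,-0.067,0.002,-0.102,-1],[-0.378,-0.793,-0.223,-0.067,0.002,-0.102,-1],[-0.378,-0.793,-0.223,-0.067,0.002,-0.102,-1]]'
python3 - <<'E'
from kin import *
s=monitor.get_state(); print(s["opening"],s["qpos"].round(2),s["contact_force"])
for a,z in((.005,.10),(.036,.087),(.036,.074)):
  P,R=place(a,.0605,33,z,.0195); print(a,z,go(P,R))
im,p=snap("wrist"); cv2.imwrite("pics/w4.png",im[:,:,::-1])
E
```

```text
time: 10.72
eef_pos: [0.5642, 0.0465, 0.1893]
tcp_rot: [-0.038, 0.959, 0.01, 0.282]
contact_force: [0.8, 0.4, 0.3]
opening: 0.509
finger_force: 32.2
0.5088628502417792 [-0.15 -0.14  2.22  0.25  0.52 -1.98] [0.7871362  0.39180499 0.33974407]
0.005 0.1 [-0.055 -0.047  0.301 -0.    -0.001  0.001]
0.036 0.087 [-0.103 -0.047  0.37  -0.    -0.001  0.001]
0.036 0.074 [-0.085 -0.047  0.398 -0.    -0.001  0.001]
```

View pics/w4.png

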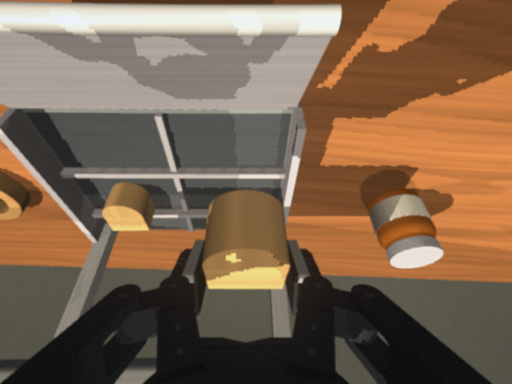

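Block held level between the pads at (247,240), flat end towards the rear; the flap is fully down. I'll lower it into rear-left, a little short of the rail.

```bash
python3 -m handwheel '[[-0.02,-0.025,0.12,0,0,0,-1],[-0.04,-0.047,0.22,0,0,0,-1],[-0.055,-0.047,0.301,0,0,0,-1],[-0.08,-0.047,0.335,0,0,0,-1],[-0.103,-0.047,0.37,0,0,0,-1],[-0.103,-0.047,0.37,0,0,0,-1],[-0.103,-0.047,0.37,0,0,0,-1]]'
python3 - <<'E'
from kin import *
s=monitor.get_state(); print(s["opening"],s["qpos"].round(2),s["contact_force"])
P,R=place(.036,.0605,33,.073,.0195); print(go(P,R), P,s["eef_pos"])
E
```

```text
time: 11.65
eef_pos: [0.6804, 0.0383, 0.0872]
tcp_rot: [-0.038, 0.959, 0.01, 0.281]
contact_force: [0.1, -0.1, -1.6]
opening: 0.507
finger_force: 32.2
0.5072760212133183 [-0.13  0.28  1.99  0.35  0.33 -2.08] [ 0.1041844  -0.05550933 -1.5755482 ]
[ 0.02  -0.003  0.029 -0.    -0.002  0.   ] [0.68010236 0.03680807 0.073     ] [0.68039872 0.03825634 0.08724351]
```

```bash
python3 -m handwheel '[[0.01,-0.003,0.015,0,0,0,-1],[0.02,-0.003,0.027,0,0,0,-1],[0.022,-0.003,0.031,0,0,0,-1],[0.022,-0.003,0.031,0,0,0,-1]]'
python3 -m handwheel '[[0,0,0,0,0,0,0.3],[0,0,0,0,0,0,0.3],[0.008,0,-0.005,0,0,0,0.3],[0.017,0,-0.011,0,0,0,0.3],[0.017,0,-0.011,0,0,0,-1],[0.017,0,-0.011,0,0,0,-1],[0.017,0,-0.011,0,0,0,-1]]' 25
python3 - <<'E'
from kin import *
s=monitor.get_state(); e=s["eef_pos"]; ab=[(e[:2]-O)@F,(e[:2]-O)@Lf,e[2]]; print(ab,s["qpos"].round(2),"lamp clearance")
im,p=snap("wrist"); cv2.imwrite("pics/w5.png",im[:,:,::-1])
E
```

```text
time: 12.15
eef_pos: [0.6804, 0.0368, 0.0722]
tcp_rot: [-0.038, 0.959, 0.01, 0.282]
contact_force: [-0.4, -0.9, -0.6]
opening: 0.508
finger_force: 32.3
time: 13.02
eef_pos: [0.6723, 0.0362, 0.0721]
tcp_rot: [-0.038, 0.959, 0.01, 0.282]
contact_force: [-0.4, -0.5, -0.6]
opening: 0.506
finger_force: 27.0
[np.float64(0.008689650580565587), np.float64(0.060546202189807816), np.float64(0.07209419417271888)] [-0.14  0.29  2.01  0.4   0.3  -2.13] lamp clearance
```

View pics/w5.png

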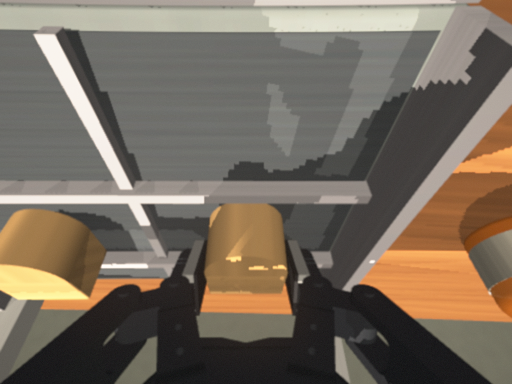

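Block in rear-left at (245,245), regripped farther back. I'll slide it forward to the rail.

```bash
python3 -m handwheel '[[-0.008,0,0.006,0,0,0,-1],[-0.017,0,0.011,0,0,0,-1],[-0.023,0,0.015,0,0,0,-1],[-0.026,0,0.017,0,0,0,-1],[-0.026,0,0.017,0,0,0,-1],[-0.026,0,0.017,0,0,0,-1]]' 25
python3 - <<'E'
from kin import *
s=monitor.get_state(); e=s["eef_pos"]; print([(e[:2]-O)@F,(e[:2]-O)@Lf,e[2]])
im,p=snap("wrist"); np.savez("w6.npz",im=im,**p)
h=cv2.cvtColor(im,cv2.COLOR_RGB2HSV); m=cv2.inRange(h,(12,60,60),(36,255,255))
cv2.imwrite("pics/w6.png",cv2.resize(im[180:310,0:400],None,fx=2,fy=2)[:,:,::-1])
E
```

```text
time: 13.82
eef_pos: [0.6818, 0.037, 0.0722]
tcp_rot: [-0.039, 0.96, 0.011, 0.278]
contact_force: [-27.7, -6.6, 21.8]
opening: 0.507
finger_force: 31.2
[np.float64(0.018196234660941238), np.float64(0.0605474824006706), np.float64(0.0722038124124856)]
```

View pics/w6.png

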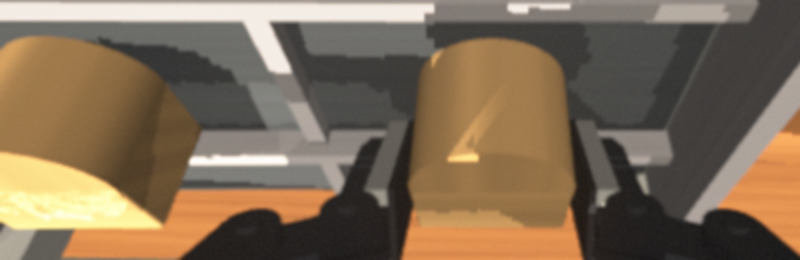

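```bash
python3 -m handwheel '[[0.003,0,-0.002,0,0,0,-1],[0.003,0,-0.002,0,0,0,-0.0],[0.003,0,-0.002,0,0,0,0.3],[0.003,0,-0.002,0,0,0,0.3],[0.003,0,-0.05,0,0,0,0.3],[0.003,0,-0.15,0,0,0,0.3],[0.003,0,-0.3,0,0,0,0.3],[0.003,0,-0.3,0,0,0,0.3]]' 25
python3 - <<'E'
from kin import *
im,p=snap("wrist"); np.savez("w7.npz",im=im,**p)
cv2.imwrite("pics/w7.png",cv2.resize(im[60:310,20:380],None,fx=2,fy=2)[:,:,::-1])
for n,a,b in(("RL",.047,.0605),("RR",.047,-.0605)): 
    print(n,proj(p,[W(a,b-.022,.074),W(a,b+.022,.074),W(a-.05,b,.074),W(a-.05,b,.04)]).round(1).tolist())
pb,R=pick(*A,20); print(ik(pb,R),go(pb+[0,0,.17],R),go(pb,R)); s=monitor.get_state();print(s["eef_pos"])
E
```

```text
time: 14.88
eef_pos: [0.6209, 0.032, 0.1788]
tcp_rot: [-0.038, 0.957, 0.009, 0.287]
contact_force: [0.1, -0.2, -0.0]
opening: 0.648
finger_force: 0.0
RL [[226.7, 209.8], [269.5, 210.0], [248.5, 176.8], [248.5, 150.7]]
RR [[108.5, 209.4], [151.6, 209.6], [111.0, 176.2], [122.1, 150.1]]
([0.53, 0.18, 2.21, -0.27, 0.43, -1.02], 0.0) [ 0.318  0.797 -0.27  -0.018  0.072 -0.033] [ 0.55   0.799  0.086 -0.018  0.072 -0.033]
[0.62014912 0.03209482 0.17582014]
```

View pics/w7.png

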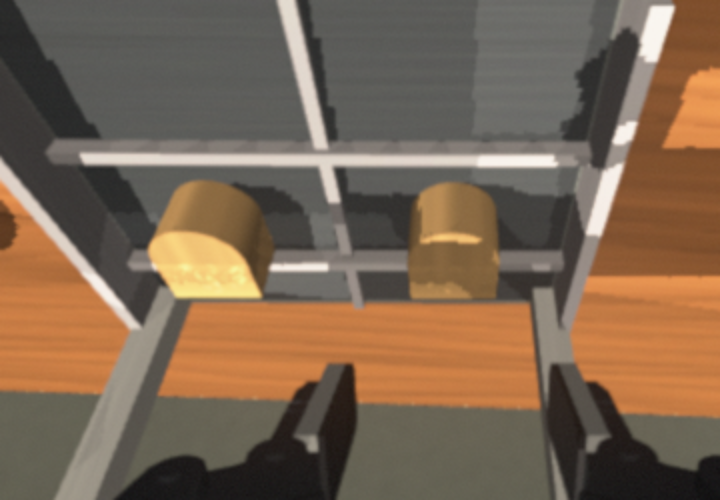

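Block 2 is square at its rail at crop (410–498, 297), on the same line as block4 at (175–262, 297) and within about 1 mm of the computed place. That was my last picture; from here I'll use numbers only. Next is the block at (.45,.34).

```bash
python3 -m handwheel '[[0.1,0.1,-0.14,0,0,0,0.6],[0.2,0.25,-0.27,0,0.03,-0.01,0.6],[0.318,0.4,-0.27,-0.018,0.072,-0.033,0.6],[0.318,0.55,-0.27,-0.018,0.072,-0.033,0.6],[0.318,0.7,-0.27,-0.018,0.072,-0.033,0.6],[0.4,0.797,-0.14,-0.018,0.072,-0.033,0.6],[0.43,0.797,-0.09,-0.018,0.072,-0.033,0.6],[0.43,0.797,-0.09,-0.018,0.072,-0.033,0.6],[0.43,0.797,-0.09,-0.018,0.072,-0.033,0.6]]'
python3 - <<'E'
from kin import *
im,p=snap("wrist"); o,y=bpose(im,p,np.array([.43,.337]))
for z in(.026,.0275): pb,R=pick(A[0],A[1],20,z); print(go(pb,R))
E
```

```text
time: 16.05
eef_pos: [0.4308, 0.3369, 0.109]
tcp_rot: [-0.096, 0.98, 0.018, 0.17]
contact_force: [0.3, -0.2, -0.1]
opening: 0.805
finger_force: 0.0
block origin [0.4032 0.3378] yaw deg 164.8 L,W 0.0554 0.035 vOtsu 175.0 124 202
[ 0.075  0.     0.197  0.001 -0.001 -0.001]
[ 0.074  0.     0.194  0.001 -0.001 -0.001]
```

```bash
python3 -m handwheel '[[0.03,0,0.08,0,0,0,0.6],[0.055,0,0.145,0,0,0,0.6],[0.072,0,0.19,0,0,0,0.6],[0.072,0,0.19,0,0,0,0.6]]' 
python3 -m handwheel '[[0,0,0,0,0,0,-1],[0,0,0,0,0,0,-1],[0,0,0,0,0,0,-1],[0,0,0,0,0,0,-1]]' 25
python3 - <<'E'
from kin import *
s=monitor.get_state(); e=s["eef_pos"]; y=np.deg2rad(11.3); f=np.array([np.cos(y),np.sin(y)]); v=np.array(A[0])-e[:2]
back=v@f; print("back",back,"lat",v@[-f[1],f[0]],"z",e[2])
R=Rn.from_quat(s["tcp_rot"]); print("lift",go(e+[0,0,.17],R))
P,R2=place(-.035,.0605,20,e[2]+.042,back); print("above",go(P+[0,0,.09],R2),"via",go(P+[-.04,0.03,.13],R2)); np.save("backA.npy",[back,e[2]])
E
```

```text
time: 16.6
eef_pos: [0.4298, 0.3361, 0.0286]
tcp_rot: [-0.095, 0.98, 0.018, 0.171]
contact_force: [-0.9, 0.4, -0.8]
opening: 0.803
finger_force: 0.0
time: 17.1
eef_pos: [0.4308, 0.3376, 0.0304]
tcp_rot: [-0.096, 0.98, 0.019, 0.173]
contact_force: [-1.4, -2.4, 7.3]
opening: 0.514
finger_force: 27.0
back 0.023114914030742444 lat -0.0003189103309072091 z 0.030399447918670948
lift [-0.145  0.002 -0.399  0.     0.     0.   ]
above [-0.376 -0.836 -0.217  0.014  0.     0.035] via [-0.332 -0.743 -0.34   0.014  0.     0.035]
```

```bash
python3 -m handwheel '[[-0.05,0,-0.15,0,0,0,-1],[-0.1,0,-0.28,0,0,0,-1],[-0.145,-0.05,-0.39,0,0,0,-1],[-0.2,-0.2,-0.37,0,0,0,-1],[-0.26,-0.35,-0.36,0.007,0,0.02,-1],[-0.3,-0.5,-0.35,0.014,0,0.035,-1],[-0.33,-0.65,-0.34,0.014,0,0.035,-1],[-0.35,-0.75,-0.3,0.014,0,0.035,-1],[-0.376,-0.836,-0.217,0.014,0,0.035,-1],[-0.376,-0.836,-0.217,0.014,0,0.035,-1],[-0.376,-0.836,-0.217,0.014,0,0.035,-1]]'
python3 - <<'E'
from kin import *
s=monitor.get_state(); back,z=np.load("backA.npy"); print(s["opening"])
for a,dz in((-.035,.06),(-.035,.0415),(-.035,.040)): P,R2=place(a,.0605,20,z+dz,back); print(go(P,R2))
E
```

```text
time: 18.48
eef_pos: [0.6041, 0.0308, 0.1597]
tcp_rot: [-0.039, 0.984, 0.006, 0.171]
contact_force: [0.2, 0.3, -0.5]
opening: 0.507
finger_force: 26.1
0.5072913571287516
[ 0.055  0.     0.164 -0.    -0.001 -0.   ]
[ 0.07   0.     0.208 -0.    -0.001 -0.   ]
[ 0.072  0.     0.212 -0.    -0.001 -0.   ]
```

```bash
python3 -m handwheel '[[0.025,0,0.08,0,0,0,-1],[0.05,0,0.15,0,0,0,-1],[0.065,0,0.195,0,0,0,-1],[0.071,0,0.209,0,0,0,-1],[0.071,0,0.21,0,0,0,-1],[0.06,0,0.214,0,0,0,-1],[0.052,0,0.217,0,0,0,-1],[0.0485,0,0.218,0,0,0,-1],[0.0485,0,0.218,0,0,0,-1]]'
python3 - <<'E'
from kin import *
s=monitor.get_state(); back,z=np.load("backA.npy"); e=s["eef_pos"]; print([(e[:2]-O)@F+back,(e[:2]-O)@Lf,e[2]-z])
E
```

```text
time: 19.6
eef_pos: [0.6136, 0.0312, 0.0707]
tcp_rot: [-0.039, 0.985, 0.006, 0.168]
contact_force: [-10.5, -1.4, 7.9]
opening: 0.508
finger_force: 27.5
[np.float64(-0.027158027343390054), np.float64(0.060090883877242304), np.float64(0.04028767042899136)]
```

```bash
python3 -m handwheel '[[0.003,0,-0.001,0,0,0,-1],[0.003,0,-0.001,0,0,0,0],[0.003,0,-0.001,0,0,0,0.3],[0.003,0,-0.001,0,0,0,0.3],[0.003,0,-0.06,0,0,0,0.3],[0.003,0,-0.18,0,0,0,0.3],[0.003,0,-0.32,0,0,0,0.3],[0.003,0,-0.32,0,0,0,0.3]]' 25
python3 - <<'E'
from kin import *
im,p=snap("wrist"); np.savez("w8.npz",im=im,**p); im2,p2=snap("top"); 
print("FL pred",proj(p,[W(-.027,b,.074) for b in(.0385,.0825)]+[W(-.077,.0605,.074)]).round(1).tolist())
bpose(im,p,W(-.05,.0605,0)[:2],.074,70); print("want",W(-.027,.0605,0)[:2])
Z=Rn.from_euler('z',np.pi); s=monitor.get_state(); print(s["eef_pos"],s["qpos"].round(2))
pc,R=pick(C[0],C[1],20,.029); R=R*Z; print(ik(pc,R),ik(*[(a,b*Z) for a,b in [place(-.035,-.0605,20)]][0]))
# intermediate: half of the turn
mid=tool(np.deg2rad(10-0),0)*Rn.from_euler('z',np.pi/2); M=np.array([.56,-.15,.27]); print("mid",ik(M,mid,[-.3,.1,1.7,0,1.2,-.5]),go(M,mid)); fr=(M,mid)
print("C above",go(pc+[0,0,.1],R,fr))
E
```

```text
time: 20.6
eef_pos: [0.5742, 0.0275, 0.1977]
tcp_rot: [-0.039, 0.983, 0.005, 0.178]
contact_force: [0.9, 0.5, 0.5]
opening: 0.652
finger_force: 0.0
FL pred [[227.6, 207.8], [270.4, 207.9], [249.4, 166.4]]
block origin [0.6152 0.0555] yaw deg 81.5 L,W 0.0484 0.0413 vOtsu 180.0 72 238
want [0.63673646 0.0333951 ]
[0.57182013 0.02786299 0.19205002] [-0.16 -0.04  2.08  0.11  0.77 -1.88]
([-0.88, 0.42, 1.89, 0.48, 0.75, 0.08], 0.0) ([-0.36, 0.24, 2.04, 0.28, 0.56, 0.92], 0.0)
mid ([-0.44, 0.07, 1.79, -0.0, 1.28, -0.61], 0.0) [-0.006 -0.441 -0.204  0.081  0.09   0.464]
C above [-0.556 -0.158  0.353 -0.082  0.09   0.465]
```

```bash
python3 - <<'E'
from kin import *
d=dict(np.load("w8.npz")); im=d["im"]; h=cv2.cvtColor(im,cv2.COLOR_RGB2HSV)
m=cv2.inRange(h,(12,70,50),(36,255,255))
for v in range(165,222,6):
    r=np.flatnonzero(m[v,195:310])+195; print(v,(r.min(),r.max(),len(r)) if len(r) else None)
for u in(230,240,250,260,267): r=np.flatnonzero(m[130:235,u])+130; print(u,r.min(),r.max(),[int(x) for x in h[200:214:2,u,2]])
E
python3 -m handwheel '[[0,-0.04,-0.1,0,0,0.05,0.3],[-0.006,-0.12,-0.2,0.02,0.02,0.1,0.5],[-0.006,-0.2,-0.204,0.04,0.04,0.16,0.5],[-0.006,-0.28,-0.204,0.05,0.06,0.22,0.5],[-0.006,-0.36,-0.204,0.07,0.08,0.28,0.5],[-0.006,-0.441,-0.204,0.081,0.09,0.34,0.5],[-0.006,-0.441,-0.204,0.081,0.09,0.4,0.5],[-0.006,-0.441,-0.204,0.081,0.09,0.464,0.5],[-0.006,-0.441,-0.204,0.081,0.09,0.464,0.5],[-0.006,-0.441,-0.204,0.081,0.09,0.464,0.5]]'
python3 - <<'E'
from kin import *
s=monitor.get_state(); print(s["qpos"].round(2))
pc,R=pick(C[0],C[1],20,.029); R=R*Rn.from_euler('z',np.pi); print(go(pc+[0,0,.1],R))
E
```

```text
165 (np.int64(226), np.int64(267), 42)
171 (np.int64(225), np.int64(268), 44)
177 (np.int64(225), np.int64(268), 44)
183 (np.int64(224), np.int64(270), 47)
189 (np.int64(224), np.int64(269), 46)
195 (np.int64(225), np.int64(268), 44)
201 (np.int64(225), np.int64(268), 44)
207 (np.int64(225), np.int64(268), 44)
213 (np.int64(230), np.int64(264), 35)
219 (np.int64(229), np.int64(265), 37)
230 155 234 [222, 227, 230, 228, 104, 54, 58]
240 149 234 [226, 227, 230, 227, 149, 149, 151]
250 149 234 [222, 226, 230, 227, 122, 114, 113]
260 152 234 [224, 225, 230, 228, 97, 98, 102]
267 162 208 [226, 226, 224, 215, 90, 63, 64]
time: 21.95
eef_pos: [0.5595, -0.1499, 0.2662]
tcp_rot: [0.642, 0.766, -0.001, -0.003]
contact_force: [-0.1, -0.1, 0.4]
opening: 0.748
finger_force: 0.0
[-0.44  0.07  1.8  -0.    1.28 -0.61]
[-0.557 -0.156  0.342 -0.084  0.091  0.465]
```

```bash
python3 -m handwheel '[[-0.1,-0.03,0,0,0,0.05,0.4],[-0.2,-0.06,0.05,-0.01,0.01,0.1,0.4],[-0.3,-0.1,0.1,-0.03,0.03,0.16,0.4],[-0.4,-0.12,0.15,-0.04,0.04,0.22,0.4],[-0.5,-0.15,0.2,-0.06,0.06,0.28,0.4],[-0.557,-0.156,0.25,-0.07,0.08,0.34,0.4],[-0.557,-0.156,0.3,-0.084,0.091,0.4,0.4],[-0.557,-0.156,0.342,-0.084,0.091,0.465,0.4],[-0.557,-0.156,0.342,-0.084,0.091,0.465,0.4],[-0.557,-0.156,0.342,-0.084,0.091,0.465,0.4]]'
python3 - <<'E'
from kin import *
s=monitor.get_state(); print(s["qpos"].round(2),s["opening"])
im,p=snap("wrist"); o,y=bpose(im,p,np.array([.536,-.38]))
im2,p2=snap("top"); 
pc,R=pick(C[0],C[1],20,.029); R=R*Rn.from_euler('z',np.pi); print(go(pc,R),go(pc+[0,0,.03],R))
d=dict(np.load("w2.npz")); h=cv2.cvtColor(d["im"],cv2.COLOR_RGB2HSV)
E
```

```text
time: 23.2
eef_pos: [0.5365, -0.3794, 0.1303]
tcp_rot: [0.976, 0.133, 0.173, -0.024]
contact_force: [-0.5, 0.7, 0.7]
opening: 0.7
finger_force: 0.0
[-0.88  0.29  1.84  0.41  0.91  0.18] 0.6996224383701409
block origin [ 0.5588 -0.3739] yaw deg 15.3 L,W 0.0499 0.0439 vOtsu 183.0 120 216
[-0.09  -0.001  0.24   0.    -0.001  0.001] [-0.064 -0.001  0.169  0.    -0.001  0.001]
```

```bash
python3 -m handwheel '[[-0.03,-0.001,0.08,0,0,0,0.4],[-0.06,-0.001,0.16,0,0,0,0.4],[-0.08,-0.001,0.21,0,0,0,0.4],[-0.09,-0.001,0.24,0,0,0,0.4],[-0.09,-0.001,0.24,0,0,0,0.4],[-0.09,-0.001,0.24,0,0,0,-1],[-0.09,-0.001,0.24,0,0,0,-1],[-0.09,-0.001,0.24,0,0,0,-1],[-0.09,-0.001,0.24,0,0,0,-1]]' 25
python3 - <<'E'
from kin import *
s=monitor.get_state(); e=s["eef_pos"]; y=np.deg2rad(15.4); f=np.array([np.cos(y),np.sin(y)]); v=np.array([.559,-.3738])-e[:2]
back=v@f; print("back",back,"lat",v@[-f[1],f[0]],"z",e[2]); np.save("backC.npy",[back,e[2]])
Z=Rn.from_euler('z',np.pi)
R=Rn.from_quat(s["tcp_rot"]); print("lift",go(e+[0,0,.17],R))
P,R2=place(-.035,-.0605,20,e[2]+.042,back); print("above",go(P+[0,0,.09],R2*Z),"via",go(P+[-.02,-.07,.13],R2*Z))
E
```

```text
time: 24.42
eef_pos: [0.5369, -0.3808, 0.0308]
tcp_rot: [0.976, 0.132, 0.175, -0.022]
contact_force: [-0.1, -0.6, 4.1]
opening: 0.51
finger_force: 26.9
back 0.023193637158526965 lat 0.0008899848533347595 z 0.0308112336151751
lift [ 0.147  0.002 -0.399  0.     0.     0.   ]
above [ 0.473 -0.649 -0.18  -0.02  -0.002  0.057] via [ 0.419 -0.493 -0.306 -0.02  -0.002  0.057]
```

The camera would sit right by the lamp with the tool turned this way round. So I'll set this block down again turned a little, and regrip it the other way round.

Run:
```python
from kin import *
s=monitor.get_state(); e=s["eef_pos"]; Z=Rn.from_euler('z',np.pi); R2=tool(np.deg2rad(-8),np.deg2rad(20))
print(go(e+[0,0,.03],R2*Z),go(e+[0,0,.001],R2*Z)); print(ik(e,R2),ik(e+[0,0,.15],R2))
mid=tool(np.deg2rad(-8),0)*Rn.from_euler('z',np.pi/2)
fr=(e+[0,0,.001],R2*Z); print("up",go(e+[0,0,.07],R2*Z,fr),"mid",go(e+[0,0,.16],mid,fr)); print("unfl",go(e+[0,0,.08],R2,(e+[0,0,.16],mid)))
```

```text
[ 0.026  0.    -0.07  -0.044 -0.002  0.122] [ 0.001  0.    -0.002 -0.044 -0.002  0.122]
([-0.85, 0.38, 1.94, 0.41, 0.6, -2.6], 0.0) ([-0.85, 0.18, 1.87, 0.3, 0.85, -2.45], 0.0)
up [ 0.059  0.    -0.162  0.     0.     0.   ] mid [ 0.136  0.    -0.374  0.087 -0.087 -0.494]
unfl [ 0.     0.     0.2   -0.087 -0.087 -0.494]
```

```bash
python3 -m handwheel '[[0.013,0,-0.035,0,0,0,-1],[0.026,0,-0.07,-0.015,0,0.04,-1],[0.026,0,-0.07,-0.03,0,0.085,-1],[0.026,0,-0.07,-0.044,-0.002,0.122,-1],[0.013,0,-0.035,-0.044,-0.002,0.122,-1],[0.001,0,-0.002,-0.044,-0.002,0.122,-1],[0.001,0,-0.002,-0.044,-0.002,0.122,-1],[0.001,0,-0.002,-0.044,-0.002,0.122,0.4],[0.001,0,-0.002,-0.044,-0.002,0.122,0.4]]' 25
python3 -c "
from kin import *
s=monitor.get_state(); print('placed TCP',s['eef_pos'],Rn.from_quat(s['tcp_rot']).as_matrix()[:,2].round(3)); np.save('C2.npy',s['eef_pos'])"
python3 -m handwheel '[[0.03,0,-0.08,0,0,0,0.4],[0.059,0,-0.162,0,0,0,0.4],[0.1,0,-0.28,0.01,-0.01,-0.05,0.4],[0.136,0,-0.374,0.02,-0.02,-0.11,0.4],[0.136,0,-0.374,0.03,-0.03,-0.17,0.4],[0.136,0,-0.374,0.05,-0.05,-0.23,0.4],[0.136,0,-0.374,0.06,-0.06,-0.29,0.4],[0.136,0,-0.374,0.07,-0.07,-0.35,0.4],[0.136,0,-0.374,0.08,-0.08,-0.41,0.4],[0.136,0,-0.374,0.087,-0.087,-0.47,0.4],[0.136,0,-0.374,0.087,-0.087,-0.494,0.4],[0.136,0,-0.374,0.087,-0.087,-0.494,0.4]]'
python3 - <<'E'
from kin import *
s=monitor.get_state(); e=np.load("C2.npy"); R2=tool(np.deg2rad(-8),np.deg2rad(20)); print(s["qpos"].round(2)); print(go(e+[0,0,.08],R2))
E
```

```text
time: 25.55
eef_pos: [0.536, -0.3799, 0.0296]
tcp_rot: [0.983, -0.068, 0.172, 0.012]
contact_force: [0.2, -0.8, 0.4]
opening: 0.706
finger_force: 0.0
placed TCP [ 0.53601894 -0.37993682  0.02956746] [ 0.336 -0.047 -0.941]
time: 27.05
eef_pos: [0.5367, -0.3796, 0.1891]
tcp_rot: [0.755, 0.655, -0.0, -0.001]
contact_force: [-0.2, -0.9, -0.5]
opening: 0.697
finger_force: 0.0
[-0.77  0.3   1.67 -0.    1.17 -0.63]
[-0.001 -0.001  0.199 -0.088 -0.088 -0.495]
```

```bash
python3 - <<'E'
from kin import *
im,p=snap("wrist"); bpose(im,p,np.array([.536,-.38]))
E
python3 -m handwheel '[[-0.001,-0.001,0.02,0,0,-0.06,0.4],[-0.001,-0.001,0.05,-0.01,-0.01,-0.12,0.4],[-0.001,-0.001,0.08,-0.03,-0.03,-0.18,0.4],[-0.001,-0.001,0.1,-0.04,-0.04,-0.24,0.4],[-0.001,-0.001,0.12,-0.05,-0.05,-0.3,0.4],[-0.001,-0.001,0.15,-0.07,-0.07,-0.36,0.4],[-0.001,-0.001,0.18,-0.08,-0.08,-0.42,0.4],[-0.001,-0.001,0.199,-0.088,-0.088,-0.48,0.4],[-0.001,-0.001,0.199,-0.088,-0.088,-0.495,0.4],[-0.001,-0.001,0.199,-0.088,-0.088,-0.495,0.4]]'
python3 - <<'E'
from kin import *
im,p=snap("wrist"); bpose(im,p,np.array([.536,-.38]))
s=monitor.get_state(); e=np.load("C2.npy"); R2=tool(np.deg2rad(-8),np.deg2rad(20)); print(s["qpos"].round(2)); print(go(e,R2))
E
```

```text
block origin [ 0.5583 -0.385 ] yaw deg -8.1 L,W 0.0491 0.0434 vOtsu 185.0 128 211
time: 28.35
eef_pos: [0.5356, -0.3808, 0.1097]
tcp_rot: [0.07, 0.982, -0.012, 0.174]
contact_force: [-0.1, -1.0, 0.2]
opening: 0.698
finger_force: 0.0
block origin [ 0.5575 -0.3854] yaw deg -8.2 L,W 0.0479 0.0425 vOtsu 206.0 147 226
[-0.85  0.27  1.9   0.34  0.73 -2.51]
[ 0.069  0.002  0.189 -0.     0.001 -0.001]
```

```bash
python3 -m handwheel '[[0.03,-0.001,0.08,0,0,0,0.4],[0.055,-0.001,0.15,0,0,0,0.4],[0.067,-0.001,0.182,0,0,0,0.4],[0.069,-0.001,0.188,0,0,0,0.4],[0.069,-0.001,0.188,0,0,0,0.4],[0.069,-0.001,0.188,0,0,0,-1],[0.069,-0.001,0.188,0,0,0,-1],[0.069,-0.001,0.188,0,0,0,-1],[0.069,-0.001,0.188,0,0,0,-1]]' 25
python3 - <<'E'
from kin import *
s=monitor.get_state(); e=s["eef_pos"]; y=np.deg2rad(-8.1); f=np.array([np.cos(y),np.sin(y)]); v=np.array([.5583,-.385])-e[:2]
back=v@f; print("back",back,"lat",v@[-f[1],f[0]],"z",e[2]); np.save("backC.npy",[back,e[2]])
R=Rn.from_quat(s["tcp_rot"]); print("lift",go(e+[0,0,.17],R))
P,R2=place(-.035,-.0605,20,e[2]+.042,back); print("above",go(P+[0,0,.09],R2),"via",go(P+[-.03,-.07,.13],R2))
E
```

```text
time: 29.52
eef_pos: [0.5367, -0.3816, 0.0314]
tcp_rot: [0.068, 0.982, -0.013, 0.175]
contact_force: [-1.0, 1.6, 6.3]
opening: 0.511
finger_force: 27.2
back 0.021874605395931397 lat -0.0003128948517349601 z 0.03139142061766325
lift [-0.147 -0.001 -0.399  0.     0.     0.   ]
above [-0.205  0.75  -0.278 -0.024  0.001 -0.065] via [-0.192  0.566 -0.388 -0.024  0.001 -0.065]
```

```bash
python3 -m handwheel '[[-0.05,0,-0.15,0,0,0,-1],[-0.1,0,-0.28,0,0,0,-1],[-0.15,0.05,-0.4,0,0,0,-1],[-0.16,0.2,-0.395,-0.01,0,-0.03,-1],[-0.18,0.35,-0.39,-0.024,0.001,-0.065,-1],[-0.192,0.5,-0.388,-0.024,0.001,-0.065,-1],[-0.2,0.63,-0.35,-0.024,0.001,-0.065,-1],[-0.205,0.75,-0.278,-0.024,0.001,-0.065,-1],[-0.205,0.75,-0.278,-0.024,0.001,-0.065,-1],[-0.205,0.75,-0.278,-0.024,0.001,-0.065,-1]]'
python3 - <<'E'
from kin import *
s=monitor.get_state(); back,z=np.load("backC.npy"); print(s["opening"])
for a,dz in((-.035,.06),(-.035,.0405),(-.0252,.0405)): P,R2=place(a,-.0605,20,z+dz,back); print(go(P,R2))
E
```

```text
time: 30.78
eef_pos: [0.6157, -0.0889, 0.162]
tcp_rot: [-0.039, 0.984, 0.007, 0.172]
contact_force: [-0.5, -0.2, -1.4]
opening: 0.508
finger_force: 26.4
0.5076506592903058
[ 0.058 -0.002  0.167  0.    -0.001  0.   ]
[ 0.075 -0.002  0.212  0.    -0.001  0.   ]
[ 0.052 -0.002  0.221  0.    -0.001  0.   ]
```

```bash
python3 -m handwheel '[[0.025,-0.002,0.08,0,0,0,-1],[0.05,-0.002,0.15,0,0,0,-1],[0.069,-0.002,0.197,0,0,0,-1],[0.074,-0.002,0.211,0,0,0,-1],[0.075,-0.002,0.212,0,0,0,-1],[0.063,-0.002,0.217,0,0,0,-1],[0.055,-0.002,0.22,0,0,0,-1],[0.052,-0.002,0.221,0,0,0,-1],[0.052,-0.002,0.221,0,0,0,-1]]'
python3 - <<'E'
from kin import *
s=monitor.get_state(); back,z=np.load("backC.npy"); e=s["eef_pos"]; print([(e[:2]-O)@F+back,(e[:2]-O)@Lf,e[2]-z])
E
```

```text
time: 31.9
eef_pos: [0.6248, -0.089, 0.072]
tcp_rot: [-0.04, 0.985, 0.008, 0.17]
contact_force: [-9.3, -2.8, 3.0]
opening: 0.51
finger_force: 27.4
[np.float64(-0.026589044456436048), np.float64(-0.06057503364000633), np.float64(0.04059404948357181)]
```

```bash
python3 -m handwheel '[[0.002,0,-0.001,0,0,0,-1],[0.002,0,-0.001,0,0,0,0],[0.002,0,-0.001,0,0,0,0.3],[0.002,0,-0.001,0,0,0,0.3],[0.002,0,-0.06,0,0,0,0.3],[0.002,0,-0.18,0,0,0,0.3],[0.002,0.1,-0.34,0,0,0,-1],[0.002,0.15,-0.38,0,0,0,-1],[0.002,0.15,-0.38,0,0,0,-1]]' 25
python3 - <<'E'
from kin import *
im,p=snap("wrist"); np.savez("w9.npz",im=im,**p); h=cv2.cvtColor(im,cv2.COLOR_RGB2HSV); m=cv2.inRange(h,(12,70,50),(36,255,255)); v=h[...,2].astype(int)
for n,a,b in(("FL",-.027,.0605),("FR",-.027,-.0605),("RL",.047,.0605),("RR",.047,-.0605)):
    c=W(a-.012,b,.074); q=proj(p,c)[0]; 
    if not(5<q[0]<500 and 5<q[1]<370): print(n,"out",q); continue
    ex=[]; u0,v0=q.round().astype(int)
    # side edges along the rows at 12 mm from flat end, flat edge along three columns (image down = rear)
    r=m[v0]; L=u0; 
    while L>0 and r[L-1]: L-=1
    Rr=u0
    while Rr<511 and r[Rr+1]: Rr+=1
    print(n,"lat err mm",[(1e3*((plane(p,(x,v0),.074)[0][:2]-O)@Lf-b)).round(1) for x in(L-.5,Rr+.5)],end=" flat err mm ")
    for db in(-.016,0,.016):
        x=proj(p,W(a,b+db,.074))[0]; u,k=x.round().astype(int); d=v[k-6:k+7,u]; g=np.diff(d); j=np.argmax(abs(g)); 
        X=plane(p,(u,k-6+j+.5),.074)[0][:2]; print((1e3*((X-O)@F-a)).round(1),end=" ")
    print(q.round())
s=monitor.get_state(); print(s["qpos"].round(2),s["eef_pos"])
E
```

```text
time: 33.02
eef_pos: [0.5707, -0.0323, 0.2187]
tcp_rot: [-0.04, 0.983, 0.006, 0.176]
contact_force: [-0.5, -0.2, -0.8]
opening: 0.016
finger_force: 0.0
FL lat err mm [np.float64(-26.8), np.float64(19.5)] flat err mm -1.4 -0.0 -0.1 [303. 193.]
FR lat err mm [np.float64(-24.6), np.float64(21.8)] flat err mm -0.8 -0.9 -1.0 [191. 193.]
RL lat err mm [np.float64(-26.0), np.float64(20.1)] flat err mm 0.5 0.3 9.9 [295. 240.]
RR lat err mm [np.float64(-2.6), np.float64(3.7)] flat err mm -0.8 -0.9 -0.9 [198. 240.]
[-0.29 -0.08  2.06  0.17  0.83 -2.03] [ 0.57007629 -0.03288893  0.21636026]
```

Run:
```python
from kin import *
d=dict(np.load("w9.npz")); im=d["im"]; h=cv2.cvtColor(im,cv2.COLOR_RGB2HSV); v=h[...,2].astype(int)
def prof(a,b0,b1,z,n=60):
    bs=np.linspace(b0,b1,n); q=proj(d,[W(a,b,z) for b in bs]); return bs,np.array([v[int(round(y)),int(round(x))] for x,y in q]),h[q[:,1].round().astype(int),q[:,0].round().astype(int)]
def edges(bs,p): g=np.diff(p); j=np.argsort(-abs(g))[:4]; return [(round(1e3*(bs[k]+bs[k+1])/2,1),int(g[k])) for k in sorted(j)]
for a in(-.09,-.06,-.035,0.0): bs,p,_=prof(a,-.012,.012,.046,25); print("rib",a,p.tolist())
for a in(-.06,-.04): 
    for sgn in(1,-1): bs,p,_=prof(a,sgn*.105,sgn*.135,.07,31); print("wall",a,sgn,[(round(b*1e3),int(x)) for b,x in zip(bs,p)])
for n,a,b in(("FL",-.04,.0605),("FR",-.04,-.0605),("RL",.034,.0605),("RR",.034,-.0605)):
    bs,p,hh=prof(a,b-.03,b+.03,.074,61); mm=(hh[:,0]>11)&(hh[:,0]<37)&(hh[:,1]>70); w=np.flatnonzero(mm&(p>0)); print(n,[(int(round((x-b)*1e3)),int(y)) for x,y in zip(bs,p)][::2])
```

```text
rib -0.09 [81, 81, 82, 81, 81, 81, 81, 79, 97, 145, 190, 199, 199, 199, 199, 185, 115, 54, 51, 68, 81, 82, 81, 83, 81]
rib -0.06 [80, 80, 80, 81, 80, 82, 78, 83, 94, 143, 189, 189, 197, 196, 194, 166, 92, 45, 56, 75, 79, 79, 82, 81, 80]
rib -0.035 [83, 83, 80, 81, 81, 82, 83, 81, 94, 145, 189, 189, 197, 197, 187, 132, 68, 45, 45, 60, 77, 81, 81, 82, 82]
rib 0.0 [83, 82, 83, 83, 82, 82, 82, 80, 92, 143, 143, 189, 198, 198, 183, 183, 114, 55, 45, 50, 50, 54, 61, 63, 67]
wall -0.06 1 [(105, 117), (106, 114), (107, 113), (108, 112), (109, 113), (110, 112), (111, 111), (112, 113), (113, 112), (114, 114), (115, 116), (116, 117), (117, 139), (118, 188), (119, 223), (120, 228), (121, 227), (122, 228), (123, 227), (124, 217), (125, 177), (126, 127), (127, 112), (128, 110), (129, 113), (130, 112), (131, 125), (132, 162), (133, 195), (134, 203), (135, 202)]
wall -0.06 -1 [(-105, 60), (-106, 60), (-107, 56), (-108, 54), (-109, 55), (-110, 56), (-111, 56), (-112, 57), (-113, 55), (-114, 56), (-115, 56), (-116, 67), (-117, 114), (-118, 167), (-119, 192), (-120, 197), (-121, 197), (-122, 196), (-12
[... 1644 characters left out ...]
153), (30, 152)]
RL [(-30, 59), (-28, 58), (-26, 61), (-24, 91), (-22, 136), (-20, 132), (-18, 132), (-16, 134), (-14, 136), (-12, 137), (-10, 141), (-8, 144), (-6, 151), (-4, 152), (-2, 134), (0, 131), (2, 113), (4, 111), (6, 112), (8, 114), (10, 115), (12, 112), (14, 110), (16, 111), (18, 106), (20, 56), (22, 48), (24, 46), (26, 47), (28, 47), (30, 49)]
RR [(-30, 65), (-28, 62), (-26, 62), (-24, 98), (-22, 207), (-20, 225), (-18, 225), (-16, 224), (-14, 225), (-12, 226), (-10, 226), (-8, 227), (-6, 226), (-4, 226), (-2, 226), (0, 225), (2, 223), (4, 223), (6, 224), (8, 226), (10, 227), (12, 226), (14, 225), (16, 225), (18, 227), (20, 225), (22, 117), (24, 97), (26, 98), (28, 96), (30, 95)]
```

All four blocks are seated: flat ends within about 1 mm of the rails, sides within about 2 mm of centre. Now I'll close the flap from outside.

Run:
```python
from kin import *
T=tool(YAW); print(ik(W(-.222,0,.113),T),ik(W(-.1,0,.155),T))
print(go(W(-.222,0,.20),T),go(W(-.222,0,.113),T))
fr=(W(-.222,0,.113),T)
for d,dx in((53,.017),(45,.015),(37,.015),(29,.015),(21,.015),(13,.015),(5,.015),(-2,.016),(-7,.017),(-10,.017),(-10,.013)):
    a,z=barpos(np.deg2rad(d)); print(d,go(W(a-dx,0,z+.005),T,fr)[[0,1,2]])
```

```text
([-0.32, -0.06, 2.23, -0.0, 0.97, -1.97], 0.0) ([-0.24, 0.15, 1.92, -0.0, 1.07, -1.88], 0.0)
[ 0.304  0.002 -0.068 -0.     0.112  0.001] [ 0.378  0.002  0.137 -0.     0.112  0.001]
53 [-0.043  0.    -0.   ]
45 [-0.073 -0.    -0.029]
37 [-0.102 -0.    -0.055]
29 [-0.134  0.    -0.076]
21 [-0.169  0.    -0.092]
13 [-0.206  0.    -0.103]
5 [-0.244  0.    -0.109]
-2 [-0.275  0.    -0.11 ]
-7 [-0.296  0.    -0.108]
-10 [-0.31   0.    -0.106]
-10 [-0.32   0.    -0.106]
```

```bash
python3 -m handwheel '[[0.1,0.002,-0.08,0,0.05,0,-1],[0.2,0.002,-0.08,0,0.112,0,-1],[0.304,0.002,-0.068,0,0.112,0,-1],[0.304,0.002,-0.068,0,0.112,0,-1],[0.33,0.002,0.0,0,0.112,0,-1],[0.36,0.002,0.09,0,0.112,0,-1],[0.378,0.002,0.137,0,0.112,0,-1],[0.378,0.002,0.137,0,0.112,0,-1],[0.378,0.002,0.137,0,0.112,0,-1]]' 40
python3 -c "
from kin import *
s=monitor.get_state();e=s['eef_pos'];print((e[:2]-O)@F,(e[:2]-O)@Lf,e[2],go(W(-.222,0,.113),tool(YAW)))"
```

```text
time: 34.2
eef_pos: [0.4473, -0.0427, 0.1125]
tcp_rot: [-0.039, 0.999, 0.0, -0.001]
contact_force: [-0.1, 1.0, 0.4]
opening: 0.003
finger_force: 0.0
-0.22180191794241294 -0.00047825947579060307 0.11248027003139335 [ 0.     0.001 -0.001  0.    -0.001  0.   ]
```

```bash
python3 -m handwheel '[[-0.043,0,0,0,0,0,-1],[-0.073,0,-0.029,0,0,0,-1],[-0.102,0,-0.055,0,0,0,-1],[-0.134,0,-0.076,0,0,0,-1],[-0.169,0,-0.092,0,0,0,-1],[-0.206,0,-0.103,0,0,0,-1],[-0.244,0,-0.109,0,0,0,-1],[-0.275,0,-0.11,0,0,0,-1],[-0.296,0,-0.108,0,0,0,-1],[-0.31,0,-0.106,0,0,0,-1],[-0.31,0,-0.106,0,0,0,-1]]'
python3 -c "
from kin import *
s=monitor.get_state();e=s['eef_pos'];print((e[:2]-O)@F,(e[:2]-O)@Lf,e[2])"
```

```text
time: 35.58
eef_pos: [0.5704, -0.0323, 0.1531]
tcp_rot: [-0.039, 0.999, 0.0, -0.002]
contact_force: [-0.6, 0.1, -0.1]
opening: -0.003
finger_force: 0.0
-0.09823878962614069 0.00025586694706282876 0.15307336762869828
```

```bash
python3 -m handwheel '[[-0.005,0,0,0,0,0,-1],[-0.01,0,0,0,0,0,-1],[-0.012,0,0,0,0,0,-1],[-0.012,0,0,0,0,0,-1]]'
python3 - <<'E'
from kin import *
s=monitor.get_state();e=s['eef_pos'];print((e[:2]-O)@F)
im,p=snap("top"); h=cv2.cvtColor(im,cv2.COLOR_RGB2HSV)
for d in(-10,-5,0,5):
    a,z=barpos(np.deg2rad(d)); print(d,proj(p,[W(a,.09,z),W(a,-.09,z)]).round(1).tolist())
for u in(199,200,263,262): print(u,[int(x) for x in h[195:215,u,2]])
E
```

```text
time: 36.08
eef_pos: [0.5721, -0.0321, 0.1529]
tcp_rot: [-0.04, 0.999, 0.0, -0.006]
contact_force: [-8.4, -0.8, 4.0]
opening: 0.001
finger_force: 4.5
-0.09655012084328801
-10 [[198.7, 193.6], [260.8, 189.5]]
-5 [[198.8, 196.8], [261.1, 192.6]]
0 [[198.9, 200.0], [261.3, 195.8]]
5 [[199.0, 203.3], [261.5, 199.1]]
199 [80, 80, 75, 51, 47, 64, 79, 101, 99, 96, 103, 97, 101, 104, 105, 104, 106, 107, 104, 110]
200 [92, 90, 72, 53, 47, 62, 85, 90, 99, 101, 101, 104, 106, 104, 106, 107, 107, 109, 108, 112]
263 [114, 115, 113, 112, 120, 110, 113, 103, 78, 90, 145, 182, 192, 188, 183, 187, 185, 185, 189, 197]
262 [116, 115, 114, 112, 114, 117, 110, 101, 75, 87, 149, 189, 189, 188, 187, 188, 187, 187, 194, 198]
```

```bash
python3 -m handwheel '[[-0.006,0,0,0,0,0,-1],[-0.012,0,0,0,0,0,-1],[-0.012,0,0,0,0,0,-1]]'
python3 - <<'E'
from kin import *
s=monitor.get_state();e=s['eef_pos'];print((e[:2]-O)@F,s["contact_force"])
im,p=snap("top"); h=cv2.cvtColor(im,cv2.COLOR_RGB2HSV)
for u in(199,205,255,261): print(u,[int(x) for x in h[183:203,u,2]])
E
```

```text
time: 36.5
eef_pos: [0.5725, -0.032, 0.1529]
tcp_rot: [-0.04, 0.999, 0.001, -0.013]
contact_force: [-24.1, -2.0, 12.5]
opening: -0.001
finger_force: 12.2
-0.09614490765725348 [-24.12138629  -1.96718411  12.49790265]
199 [58, 69, 95, 111, 111, 110, 104, 100, 102, 93, 85, 79, 75, 57, 51, 62, 78, 89, 104, 100]
205 [50, 81, 141, 150, 116, 103, 99, 100, 100, 100, 103, 105, 98, 76, 66, 60, 76, 93, 110, 105]
255 [241, 239, 241, 240, 234, 234, 244, 240, 198, 125, 108, 118, 123, 112, 116, 114, 109, 111, 113, 109]
261 [52, 64, 67, 106, 199, 242, 245, 232, 176, 115, 113, 114, 113, 110, 111, 114, 115, 112, 110, 106]
```

```bash
python3 -m handwheel '[[0.03,0,0,0,0,0,-1],[0.12,0,0,0,0,0,-1],[0.22,0,-0.1,0,0,0,-1],[0.22,0,-0.3,0,0,0,-1],[0.22,0,-0.3,0,0,0,-1],[0.22,0,-0.3,0,0,0,-1]]'
python3 - <<'E'
from kin import *
im,p=snap("top"); h=cv2.cvtColor(im,cv2.COLOR_RGB2HSV); o=cv2.cvtColor(cv2.imread("pics/top0.png"),cv2.COLOR_BGR2RGB)
for u in(199,255,261): print(u,[int(x) for x in h[183:203,u,2]])
for n,lo,hi in(("green",(50,120,60),(75,255,255)),("purple",(130,100,40),(165,255,255)),("beech",(19,60,120),(34,255,255))):
    for tag,i in(("before",o),("now",im)): print(n,tag,[c[:,0].mean(0).round(1).tolist() for c in blobs(cv2.inRange(cv2.cvtColor(i,cv2.COLOR_RGB2HSV),lo,hi),20)])
df=cv2.absdiff(im,o).max(2)
for n,(x0,x1,y0,y1) in dict(jar=(118,160,135,175),tape=(292,330,138,175),hammer=(368,415,195,285)).items(): print(n,(df[y0:y1,x0:x1]>40).mean().round(3))
E
```

```text
time: 37.3
eef_pos: [0.4934, -0.0388, 0.2758]
tcp_rot: [-0.039, 0.999, -0.0, 0.0]
contact_force: [-0.1, -0.7, -1.0]
opening: -0.002
finger_force: 0.0
199 [103, 114, 123, 134, 139, 139, 136, 136, 136, 134, 133, 133, 131, 124, 124, 122, 118, 117, 117, 111]
255 [240, 240, 238, 236, 232, 230, 241, 236, 187, 124, 109, 111, 118, 112, 110, 110, 106, 111, 110, 108]
261 [55, 63, 63, 106, 195, 239, 244, 232, 176, 120, 109, 112, 112, 116, 110, 113, 113, 111, 110, 103]
green before [[304.8, 218.6], [320.0, 191.4]]
green now [[304.9, 218.4], [320.0, 191.4]]
purple before [[335.8, 247.2]]
purple now [[335.8, 247.2]]
beech before [[112.4, 246.8], [340.1, 216.2], [397.4, 243.7], [110.6, 198.9], [248.2, 163.7]]
beech now [[397.4, 244.0], [250.5, 182.0], [248.5, 163.3], [307.2, 162.8], [24.8, 137.5]]
jar 0.0
tape 0.0
hammer 0.0
```

```bash
python3 -c "
from plant import ctrl
print(ctrl.sign_off())"
```

```text
the job is handed in; nothing more can be done
None
```

The job is handed in at about 37 s: the four blocks sit flat against their stop rails within about 1 mm and within about 2–3 mm of mid-compartment, the flap is fully shut, the lamp was not bumped as far as forces and pictures show, and the jar, tape, hammer and look-alikes have not moved.

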